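Check-weigh a biscuit roll and ram it home in its packing tube

TASK

Take the biscuit roll from its cradle and stand it on end on the scale's steel pan, letting go so that it can be weighed. Then put it end-first into the mouth of the packing tube and let go, and with the rammer push it down, lifting disc and all, until it bottoms out firmly. Push only with the rammer, not the fingers, then stand the rammer upright back in its dish and leave the other things on the table where they are.

Things in the scene. Friction and masses are not known exactly. Their poses are not given: they have to be found in the camera images.
- roll_center (a point): biscuit roll: stiff brown card cylinder with a red band round its middle, 40 mm in diameter and 80 mm long, about 0.1 to 0.2 kg, both ends alike. The point is its centre; x is its long axis. It starts lying level in the cradle.
- roll: the same biscuit roll as a body; its origin is also its centre, x its long axis
- cradle_top (a point): the dark steel cradle (foot 90 x 50 mm, 8 mm thick, fixed): two V supports carry the roll. The point is the centre of the lying roll, 62 mm above the table; x runs along the roll. The supports are narrower than the roll (35 mm), so fingers can pass beside it all along.
- scale_pan (a point): centre of the top face of the kitchen scale's square steel pan, 130 x 130 mm, 50 mm above the table, level, fixed. The white case under it is 180 x 160 mm and reaches 110 mm to the point's -x side (display strip there, 12 mm below the pan's face).
- scale: the kitchen scale (white case, steel pan), fixed; origin under its case's centre, z up
- tube_mouth (a point): centre of the upper lip of the upright packing tube: clear tube with a blue funnel lip, fixed on a 110 x 110 mm steel plate. Bore 46 mm in diameter; the top 10 mm flare out to 62 mm inside, 72 mm outside. The lip is 127 mm above the table; z points up.
- disc (a joint): snug orange lifting disc inside the tube, 43 mm in diameter, 8 mm thick. 0: its top face is 42 mm below the lip; the value grows as it is pushed down, to 0.065 m at the bottom (top face 107 mm below the lip). It starts between 0 and 0.015. It holds by friction: the roll's weight does not move it, about 6 N (more if pushed fast) does, and it stays where it is left. At the bottom the roll's top end is 27 mm below the lip.
- rammer_center (a point): rammer, 150 mm long, 0.25 kg: steel foot 38 mm in diameter and 14 mm thick, steel shaft 16 mm in diameter, and on top a dark wooden round handle 30 mm in diameter and 60 mm long. The point is half-way up, 75 mm above the foot's underside; the handle's centre is 45 mm above the point; z runs up the rod. It starts standing upright in the dish.
- rammer: the same rammer as a body; origin at the centre of its foot's underside, z up the rod
- dish_in (a point): centre of the inner floor, 6 mm above the table, of the white dish (fixed): 64 mm wide inside, 74 mm outside, rim 22 mm above the table
- tin: bystander, to be left alone: paper-labelled can, 60 mm wide, 85 mm tall
- jar: bystander, to be left alone: amber glass jar, 62 mm wide, 90 mm tall
- bowl: bystander, to be left alone: steel bowl, 120 mm wide, 50 mm tall
- brush: bystander, to be left alone: pastry brush lying flat
- spatula: bystander, to be left alone: white-handled spatula lying flat
- scraper: bystander, to be left alone: steel dough scraper, 110 x 75 mm, lying flat
There are look-alikes about, which are no part of the job. What is shaped like the rammer but yellow is not meant.

How it is judged:
On the way, in this order (a step that is already met when the one before it is completed fails the run):
1. the roll stands on end on the scale's pan, let go and still ((angle between roll_center's own x axis and vertical below 0.12 rad or angle between roll_center's own x axis and vertical above 3.02 rad) and horizontal distance between roll_center and scale_pan below 0.06 m and contact force between roll and scale above 0.4 N and contact force between the fingers and roll below 0.1 N and linear speed of roll below 0.02 m/s), for 0.3 s.
2. the roll stands in the tube's mouth, let go, not yet pushed down ((angle between roll_center's own x axis and vertical below 0.12 rad or angle between roll_center's own x axis and vertical above 3.02 rad) and horizontal distance between roll_center and tube_mouth below 0.007 m and z of roll_center in the frame of tube_mouth below 0.004 m and contact force between the fingers and roll below 0.1 N and value of joint disc below 0.04 m), for 0.2 s.
3. the rammer presses the roll firmly (over 8 N) with the disc at the bottom (value of joint disc above 0.0625 m and contact force between rammer and roll above 8 N and horizontal distance between roll_center and tube_mouth below 0.007 m), for 0.15 s.
At the end, for the whole second after the job is handed in: The lifting disc is at the bottom (within 3 mm) with the roll upright on it in the tube (within 7 mm of its axis, centre at least 63 mm below the lip), and the rammer stands at rest, upright (within 0.1 rad) on the floor of its dish (value of joint disc above 0.062 m and horizontal distance between roll_center and tube_mouth below 0.007 m and z of roll_center in the frame of tube_mouth below -0.063 m and (angle between roll_center's own x axis and vertical below 0.12 rad or angle between roll_center's own x axis and vertical above 3.02 rad) and horizontal distance between rammer_center and dish_in below 0.022 m and angle between rammer_center's own z axis and vertical below 0.1 rad and z of rammer_center in the frame of dish_in below 0.079 m and linear speed of rammer below 0.02 m/s); the robot touches nothing.
It fails at once if the roll is pushed deep into the tube with the fingers (value of joint disc above 0.03 m and contact force between the fingers and roll above 1 N).
It fails at once if a bystander is moved more than 30 mm (distance of any of tin, jar, bowl, brush, spatula, scraper from where it was at the start of the episode above 0.03 m).
It also fails if it takes over 72 s, if anything falls off the work surface, if the arm or the gripper's body presses on something with over 40 N, if the wrist force passes 120 N, or if a joint passes its speed limit or range.

ROBOT

A 6-joint arm with a two-finger parallel gripper is mounted at the origin on the work surface. World frame = base frame: x ahead of the robot, y to its left, z up, the work surface at z = 0. Lengths are in m, angles in rad, forces in N, time in s.
With the tool pointing down it reaches from about 0.3 to 0.875 m from the base axis. Payload 4.2 kg.
Tool frame: the origin (TCP) lies at the very end of the fingers, on their centre line; the grasp point (between the pads) lies 19 mm behind it; z points along the fingers, y is the direction in which the jaws open and shut (so a half turn about z gives the same grasp; the last joint's range is limited). The gripper opens to 85 mm and grips with 20 to 120 N. Pads are 22 mm wide; open, the fingers measure 114 mm over their backs; the gripper's body (76 mm by 85 mm) begins 54 mm behind the grasp point. The pads swing forward as they close: fully open they stand 13 mm farther back than shut.
Start: joints at [1.149, 0.32, 1.565, -0, 1.257, -0.02], TCP at [0.225, 0.529, 0.231] pointing down, gripper open.
Joint ranges: [-3.11, 3.11], [-0.84, 2.01], [0.21, 2.61], [-1.34, 4.49], [0.05, 2.63], [-2.56, 2.56]. Speed limits (rad/s): [2.57, 2.57, 3.14, 3.14, 3.14, 3.14].

INTERFACE

Orientations are given as [roll, pitch, yaw] about the fixed x, y, z axes, in that order (R = Rz(yaw) Ry(pitch) Rx(roll)).
In Python, from plant import state, capture, job_done gives the robot as it stands.
- The arm moves only by the tool carry_out, never from a script. Its argument "series" is a list of rows, each a list of 7 numbers: the opening, from 0 (shut) to 1 (fully open), then the shift along the tool's x, y, z in mm, then the turn, a rotation vector about the tool's x, y, z in degrees. A call has 1 to 20 rows; each row shifts and turns the commanded pose from where the row before left it, along the tool's axes as they then stand; what a row does not reach is not made up. A row lasts 1/10 s, in which the tool goes at most 50 mm and 8.59 degrees, less where a joint would pass 70% of its speed; a pose out of reach is approached as far as the arm can. A call is refused whole if a number of a shift passes 50 or a number of a turn 8.59, either way. A call with a gripper value outside its range is refused whole. The fingers move at their own pace and stop on an object; "force" is the grip in N (left out, the last holds). Time passes only in rows, so rows that do not move let the fingers close. It gives the time, the measured TCP pose, the force and the opening at its end, in the units of the state.
- state(): the state, without advancing time (a new reading comes with each control period).
- capture(name): name is "side" or "top"; returns a dict with "img" (480x640x3 uint8, red, green, blue), "mtx" (3x3 intrinsics, pixels), "dist_coeffs" ([k1, k2, p1, p2, k3] as OpenCV has them; the pictures are not rectified), "R" (3x3) and "t" (3): a world point X has camera coordinates R X + t. Camera axes: x right, y down, z forward; pixel columns grow to the right and rows downward; lengths in m; the calibration is good to about 2 mm. A picture is of the moment at which its call begins. There is no depth.
- job_done(): hands the job in, once; it reports no verdict.
The state is a dict: "t": time; "qpos": joint angles; "qvel": joint speeds; "effort": joint torques, N m; "ee_pos": TCP position; "tool_rot": TCP orientation; "contact_force": force on the tool from outside, world axes, zero at the start; "wrist_torque": the same for the moment, N m; "finger_gap": opening from 0.0 (shut) to 1.0 (fully open).
Only numpy, scipy, OpenCV 4.12 (cv2) and the standard library are available. Lean on these libraries where they do the work, as an engineer would, in place of code of your own. Each camera call takes 0.05 s, during which the arm holds its last target.

## Working session

There is one attempt and no reset: what is moved stays moved. The work goes in short steps, Python scripts to look and compute and a tool call to move; the robot and the scene stay as the last step left them, time stands still between calls to the robot, and variables do not carry over. Pictures are saved under pics/ and viewed, and the job is handed in when it is done.

Besides the shell and the picture viewer there is one more tool, called as name([rows], argument=value, ...), one row to a line, values as JSON. carry_out: Moves the arm, as the interface text tells. Its arguments: {"type":"object","properties":{"series":{"type":"array","items":{"type":"array","items":{"type":"number"}}},"force":{"type":"number"}},"required":["series"]}

```bash
ls; mkdir -p pics; python3 - <<'E'
from plant import state,capture
import cv2,numpy as np
s=state();print({k:np.round(v,3) for k,v in s.items()})
for n in("top","side"):
    c=capture(n);cv2.imwrite(f"pics/{n}0.png",c["img"][:,:,::-1])
    np.savez(f"{n}0.npz",**c)
    print(n,c["mtx"].round(1).tolist(),np.round(c["dist_coeffs"],4),c["R"].round(3).tolist(),c["t"].round(3), (-c["R"].T@c["t"]).round(3))
E
```

```text
pics
{'t': np.float64(0.0), 'qpos': array([ 1.149,  0.32 ,  1.566, -0.   ,  1.257, -0.02 ]), 'qvel': array([-0.   , -0.002, -0.001,  0.001,  0.001, -0.001]), 'effort': array([ 1.0000e-03, -4.1553e+01, -2.3417e+01, -0.0000e+00,  8.0000e-03,
        0.0000e+00]), 'ee_pos': array([0.225, 0.529, 0.231]), 'tool_rot': array([-3.14, -0.  ,  2.74]), 'contact_force': array([ 0.005, -0.38 , -0.762]), 'wrist_torque': array([-0.008, -0.019, -0.064]), 'finger_gap': np.float64(1.0)}
top [[512.8, 0.0, 324.2], [0.0, 512.8, 232.3], [0.0, 0.0, 1.0]] [-0.0018  0.      0.      0.      0.    ] [[-0.02, -1.0, -0.007], [-0.995, 0.021, -0.092], [0.093, 0.005, -0.996]] [0.034 0.541 1.106] [0.437 0.017 1.152]
side [[567.5, 0.0, 328.2], [0.0, 567.5, 239.5], [0.0, 0.0, 1.0]] [-0.1857  0.      0.      0.      0.    ] [[0.91, -0.415, -0.016], [-0.278, -0.581, -0.765], [0.308, 0.7, -0.644]] [-0.474  0.249  1.121] [ 0.155 -0.837  0.905]
```

View pics/top0.png

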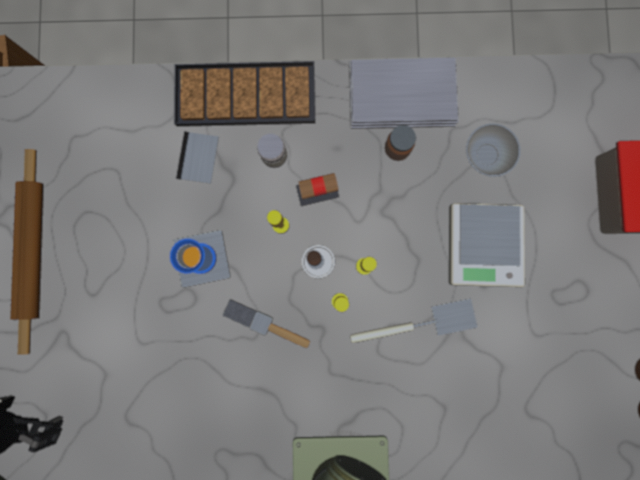

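View pics/side0.png

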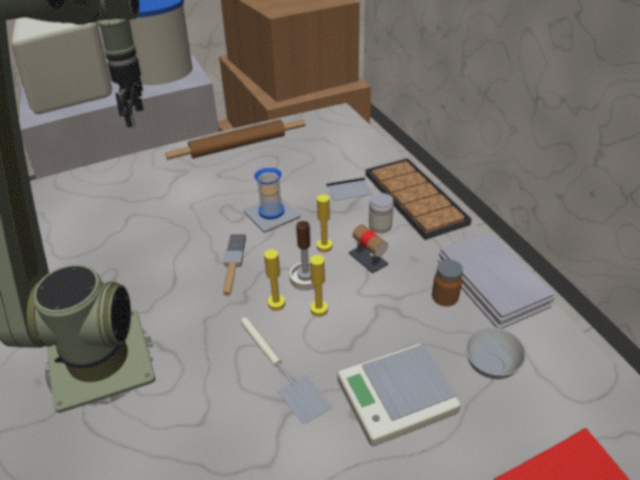

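Candidates, by pixel in the top view:
- **Roll:** the brown cylinder with a red band in the cradle at (319,187). The rolling pin at (28,250) and the brown bars at (245,93) are not it.
- **Rammer:** the dark-handled one in the white dish at (316,259). The yellow look-alikes are at (277,220), (367,265) and (341,302).
- **Tube:** the blue lip at (187,256).
- **Scale:** at (487,240).

I'll check these in a close crop and measure.

```bash
cat > h.py <<'E'
import numpy as np,cv2
def und(c,p):
    return cv2.undistortPoints(np.array(p,float).reshape(-1,1,2),np.array(c["mtx"]),np.array(c["dist_coeffs"])).reshape(-1,2)
def ray(c,p):
    n=und(c,p);R=np.array(c["R"]);t=np.array(c["t"])
    d=np.c_[n,np.ones(len(n))]@R
    return -R.T@t,d
def plane(c,p,z):
    o,d=ray(c,p);return o+d*((z-o[2])/d[:,2])[:,None]
def two(c1,p1,c2,p2):
    o1,d1=ray(c1,p1);o2,d2=ray(c2,p2);d1=d1[0]/np.linalg.norm(d1[0]);d2=d2[0]/np.linalg.norm(d2[0])
    A=np.c_[d1,-d2];s=np.linalg.lstsq(A,o2-o1,rcond=None)[0]
    a=o1+s[0]*d1;b=o2+s[1]*d2;return (a+b)/2,np.linalg.norm(a-b)
def proj(c,X):
    r=cv2.Rodrigues(np.array(c["R"]))[0]
    return cv2.projectPoints(np.array(X,float).reshape(-1,1,3),r,np.array(c["t"],float),np.array(c["mtx"]),np.array(c["dist_coeffs"]))[0].reshape(-1,2)
def blobs(img,mask,minA=20):
    n,l,s,ce=cv2.connectedComponentsWithStats(mask.astype(np.uint8))
    return [(ce[i].round(1).tolist(),s[i].tolist(),l==i) for i in range(1,n) if s[i][4]>=minA]
E
python3 - <<'E'
from h import *
T=dict(np.load("top0.npz"));S=dict(np.load("side0.npz"))
a=cv2.resize(T["img"][160:300,160:400],None,fx=2.5,fy=2.5,interpolation=cv2.INTER_CUBIC)
b=cv2.resize(S["img"][160:330,230:410],None,fx=2.6,fy=2.6,interpolation=cv2.INTER_CUBIC)[:, :]
cv2.imwrite("pics/cropT.png",a[:,:,::-1]);cv2.imwrite("pics/cropS.png",b[:,:,::-1])
for n,c in(("T",T),("S",S)):
    hsv=cv2.cvtColor(c["img"],cv2.COLOR_RGB2HSV);H,s,v=cv2.split(hsv)
    red=((H<6)|(H>174))&(s>150)&(v>90)
    blue=(H>100)&(H<125)&(s>130)
    dark=(v<75)
    for nm,m in(("red",red),("blue",blue),("dark",dark)):
        print(n,nm,[(x[0],x[1]) for x in blobs(c["img"],m,30)])
E
```

```text
T red [([629.8, 183.3], [617, 141, 23, 91, 1748]), ([318.2, 185.6], [311, 177, 15, 19, 212])]
T blue [([192.1, 256.4], [170, 239, 46, 35, 599])]
T dark [([19.0, 55.2], [6, 36, 37, 30, 552]), ([0.9, 58.6], [0, 52, 3, 14, 38]), ([243.7, 96.7], [175, 62, 140, 64, 2549]), ([182.0, 155.0], [177, 132, 11, 47, 190]), ([395.5, 145.8], [389, 135, 20, 17, 59]), ([393.7, 153.3], [385, 141, 24, 19, 148]), ([609.2, 192.5], [596, 147, 29, 86, 1805]), ([38.6, 253.3], [34, 184, 9, 134, 562]), ([317.3, 197.5], [297, 187, 41, 18, 216]), ([313.9, 257.9], [308, 252, 13, 14, 135]), ([637.5, 369.4], [635, 360, 5, 20, 72]), ([25.7, 428.4], [0, 396, 63, 58, 1880]), ([345.8, 469.2], [312, 455, 74, 25, 1135])]
S red [([366.5, 236.8], [360, 230, 16, 17, 145]), ([569.2, 462.4], [495, 429, 134, 51, 3472])]
S blue [([156.4, 6.2], [137, 0, 46, 17, 556]), ([267.0, 171.7], [255, 168, 26, 12, 116]), ([271.6, 213.5], [259, 205, 25, 14, 111])]
S dark [([53.3, 194.4], [0, 0, 139, 381, 14306]), ([126.7, 83.1], [106, 47, 38, 81, 1646]), ([254.7, 111.7], [253, 102, 5, 20, 40]), ([519.2, 245.9], [370, 104, 270, 270, 4930]), ([236.5, 144.9], [193, 133, 91, 24, 237]), ([431.5, 216.1], [394, 160, 77, 79, 682]), ([375.5, 181.0], [366, 168, 22, 25, 152]), ([344.7, 181.5], [328, 179, 35, 6, 38]), ([303.3, 236.5], [297, 223, 13, 27, 255]), ([360.5, 251.2], [352, 243, 19, 20, 130]), ([375.7, 261.4], [370, 256, 16, 12, 98]), ([65.5, 287.5], [37, 267, 58, 42, 1806]), ([446.8, 277.1], [437, 272, 23, 9, 58]), ([434.9, 290.5], [433, 282, 6, 18, 57])]
```

View pics/cropT.png

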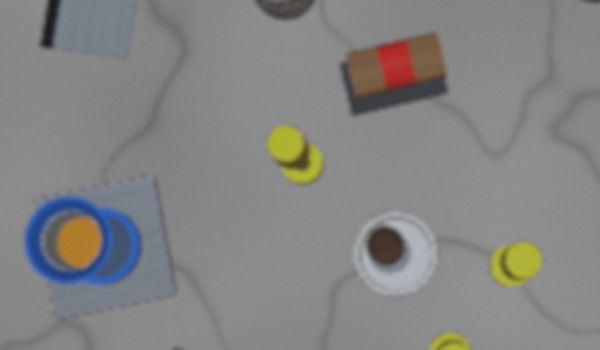

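View pics/cropS.png

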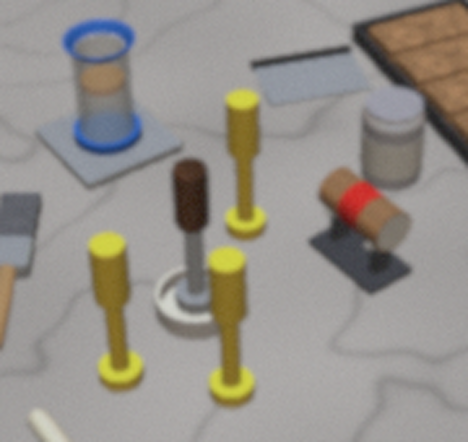

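```bash
python3 - <<'E'
from h import *
T=dict(np.load("top0.npz"));S=dict(np.load("side0.npz"))
def hsv(c): return cv2.split(cv2.cvtColor(c["img"],cv2.COLOR_RGB2HSV))
def sub(m,x0,y0,x1,y1):
    o=np.zeros_like(m);o[y0:y1,x0:x1]=m[y0:y1,x0:x1];return o
H,s,v=hsv(T)
roll=sub(((H<22)|(H>170))&(s>70)&(v>75),285,165,350,210)
b=max(blobs(0,roll),key=lambda x:x[1][4]);print("rollT",b[:2])
cn=cv2.findContours(b[2].astype(np.uint8),0,1)[0][0];r=cv2.minAreaRect(cn);print(r)
bx=cv2.boxPoints(r);P=plane(T,bx,0.062+0.010);print("box world",P.round(4).tolist())
print("ctr z.062",plane(T,[b[0],r[0]],0.062).round(4).tolist())
Hs,ss,vs=hsv(S)
rs=sub(((Hs<22)|(Hs>170))&(ss>70)&(vs>60),345,220,395,260)
bs=max(blobs(0,rs),key=lambda x:x[1][4]);rr=cv2.minAreaRect(cv2.findContours(bs[2].astype(np.uint8),0,1)[0][0]);print("rollS",bs[:2],rr,two(T,r[0],S,rr[0]))
print("red two",two(T,[318.2,185.6],S,[366.5,236.8]))
# tube lip
bl=sub((H>100)&(H<125)&(s>110),165,230,220,280)
pts=cv2.findContours(bl.astype(np.uint8),0,1)[0];pts=max(pts,key=len).reshape(-1,2)
pts=pts[(pts[:,0]<193)]
e=cv2.fitEllipse(pts.astype(np.float32));print("lip ell",e)
W=plane(T,pts,0.127)
def circ(W):
    A=np.c_[2*W[:,:2],np.ones(len(W))];q=np.linalg.lstsq(A,(W[:,:2]**2).sum(1),rcond=None)[0];return q[:2],np.sqrt(q[2]+q[:2]@q[:2])
print("lip circ",circ(W))
Bs=sub((Hs>100)&(Hs<125)&(ss>100),240,160,300,195)
ps=max(cv2.findContours(Bs.astype(np.uint8),0,1)[0],key=len).reshape(-1,2)
es=cv2.fitEllipse(ps.astype(np.float32));print("lipS",es,circ(plane(S,ps,.127)), two(T,e[0],S,es[0]))
# rammer
d=sub((v<80)&(s>40),300,245,330,275);bb=max(blobs(0,d),key=lambda x:x[1][4]);print("ram",bb[:2],plane(T,[bb[0]],.156))
# yellow
for n,c,(h_,s_,v_) in(("T",T,(H,s,v)),("S",S,(Hs,ss,vs))):
    print(n,[x[:2] for x in blobs(0,(h_>24)&(h_<36)&(s_>140)&(v_>80))])
# dish
w=sub((v>175)&(s<40),295,235,340,285);wb=max(blobs(0,w),key=lambda x:x[1][4]);cw=max(cv2.findContours(wb[2].astype(np.uint8),0,1)[0],key=len).reshape(-1,2);print("dish",wb[1],circ(plane(T,cw,.022)))
# scale
w=sub((v>190)&(s<60),440,190,535,300);w|=sub((H>45)&(H<85)&(s>60),440,190,535,300)
print("scale case",[x[:2] for x in blobs(0,w)])
wc=np.concatenate(cv2.findContours(w.astype(np.uint8),0,1)[0]);r=cv2.minAreaRect(wc);print(r,plane(T,cv2.boxPoints(r),.038).round(4).tolist(),plane(T,[r[0]],.038))
E
```

```text
rollT ([317.8, 185.8], [299, 174, 39, 25, 670])
((317.82354736328125, 185.79412841796875), (18.91777801513672, 37.107948303222656), 75.96376037597656)
box world [[0.6481, 0.0774, 0.072], [0.6659, 0.0001, 0.072], [0.626, -0.0088, 0.072], [0.6083, 0.0682, 0.072]]
ctr z.062 [[0.6389, 0.0344, 0.062], [0.6389, 0.0344, 0.062]]
rollS ([367.1, 237.7], [353, 225, 31, 28, 472]) ((367.0000305175781, 238.00003051757812), (29.698482513427734, 18.384777069091797), 45.0) (array([0.63619646, 0.03445093, 0.07277104]), np.float64(0.0014353569601632402))
red two (array([0.63513355, 0.03379286, 0.07736851]), np.float64(0.0027139047611333283))
lip ell ((186.63272094726562, 255.642578125), (33.329345703125, 34.04176712036133), 19.03068733215332)
lip circ (array([0.49102071, 0.29838307]), np.float64(0.033982537224249536))
lipS ((267.4367370605469, 174.7576904296875), (13.489933013916016, 24.93795394897461), 84.72258758544922) (array([0.49530653, 0.30253793]), np.float64(0.028181572589416504)) (array([0.49214311, 0.29743114, 0.13005514]), np.float64(0.0031182052248826314))
ram ([313.6, 257.9], [308, 251, 13, 14, 136]) [[0.47983069 0.04380763 0.156     ]]
T [([277.5, 221.3], [268, 211, 21, 22, 277]), ([365.8, 265.0], [357, 257, 19, 17, 241]), ([340.1, 302.0], [332, 294, 16, 17, 211])]
S [([322.6, 198.7], [318, 195, 11, 8, 68]), ([324.1, 244.7], [318, 240, 13, 10, 95]), ([270.7, 254.4], [265, 250, 13, 9, 95]), ([316.8, 260.2], [311, 256, 13, 9, 99]), ([276.0, 302.0], [269, 295, 15, 13, 133]), ([318.7, 308.0], [311, 302, 16, 12, 137])]
dish [306, 249, 26, 27, 254] (array([0.47681989, 0.03748267]), np.float64(0.025188415506576484))
scale case [([479.1, 274.3], [464, 268, 31, 13, 367])]
((479.0, 274.0), (12.0, 30.0), 90.0) [[0.4564, -0.2781, 0.038], [0.4551, -0.3428, 0.038], [0.4293, -0.3415, 0.038], [0.4306, -0.2769, 0.038]] [[ 0.4428238  -0.30983173  0.038     ]]
```

```bash
python3 - <<'E'
from h import *
T=dict(np.load("top0.npz"));S=dict(np.load("side0.npz"))
H,s,v=cv2.split(cv2.cvtColor(T["img"],cv2.COLOR_RGB2HSV))
a=cv2.resize(T["img"][190:300,435:545],None,fx=4,fy=4,interpolation=cv2.INTER_CUBIC)
b=cv2.resize(T["img"][230:290,290:350],None,fx=7,fy=7,interpolation=cv2.INTER_CUBIC)
cv2.imwrite("pics/sc.png",np.hstack([a,cv2.resize(b,(440,440))[:a.shape[0]]])[:,:,::-1][:, :])
print(v[240,445:532].tolist());print(v[195:292,487].tolist())
print(v[260,295:342].tolist())
for nm,p in(("y1",[276.5,217.]),("y2",[367.8,263.7]),("y3",[341,301.5])): print(nm,plane(T,[p],.15).round(3).tolist())
for p,z in(([324.1,244.7],.01),([276,302],.01),([318.7,308],.01)):print(plane(S,[p],z).round(3).tolist())
print("tin",plane(T,[[270,146]],.085),"jar",plane(T,[[402,136]],.09))
E
```

```text
[134, 136, 131, 111, 81, 78, 113, 148, 165, 179, 184, 185, 184, 177, 156, 136, 134, 138, 138, 138, 137, 138, 138, 137, 136, 138, 138, 138, 139, 138, 138, 138, 137, 137, 139, 139, 138, 139, 139, 138, 138, 139, 139, 139, 139, 137, 138, 138, 138, 139, 138, 137, 138, 137, 137, 138, 135, 136, 137, 135, 137, 137, 137, 135, 135, 137, 136, 137, 136, 136, 136, 135, 135, 136, 144, 162, 179, 178, 167, 153, 140, 137, 137, 139, 137, 137, 137]
[133, 132, 132, 132, 132, 133, 132, 131, 137, 141, 137, 137, 135, 137, 137, 136, 136, 137, 137, 136, 136, 136, 137, 139, 139, 138, 137, 137, 138, 138, 138, 138, 136, 137, 138, 138, 139, 139, 138, 137, 140, 141, 139, 137, 139, 139, 138, 140, 139, 139, 138, 135, 137, 138, 139, 140, 141, 140, 139, 140, 139, 136, 138, 137, 138, 138, 137, 136, 136, 140, 159, 177, 178, 168, 160, 159, 158, 159, 160, 158, 160, 160, 158, 159, 159, 160, 167, 176, 179, 168, 151, 125, 122, 129, 132, 135, 136]
[139, 140, 140, 140, 141, 144, 159, 170, 161, 154, 165, 150, 100, 71, 65, 68, 70, 71, 73, 72, 71, 73, 74, 73, 71, 70, 92, 119, 142, 163, 180, 185, 184, 185, 185, 182, 177, 171, 172, 158, 138, 135, 139, 139, 140, 139, 141]
y1 [[0.562, 0.116, 0.15]]
y2 [[0.467, -0.062, 0.15]]
y3 [[0.395, -0.008, 0.15]]
[[0.566, 0.123, 0.01]]
[[0.393, -0.007, 0.01]]
[[0.47, -0.063, 0.01]]
tin [[0.72240985 0.13395703 0.085     ]] jar [[ 0.7364855  -0.14607682  0.09      ]]
```

View pics/sc.png

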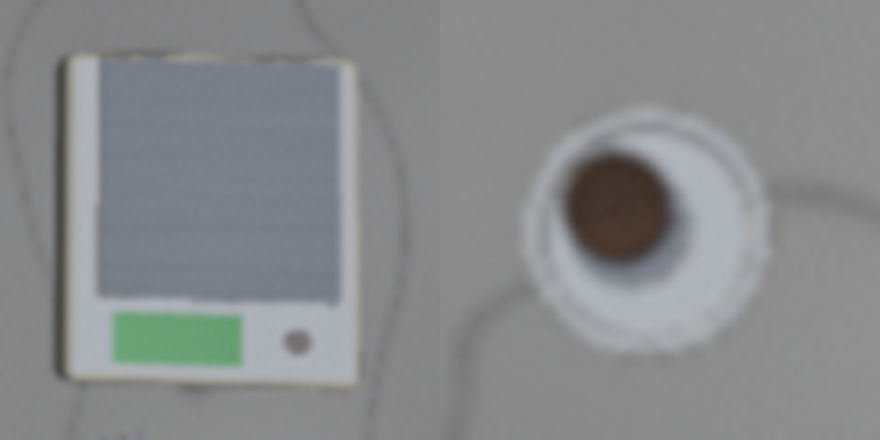

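```bash
python3 - <<'E'
from h import *
T=dict(np.load("top0.npz"));S=dict(np.load("side0.npz"))
print("pan",plane(T,[[489.9,234.8],[459.5,204.5],[520.2,204.9],[519.8,265.5],[459.5,264.5]],.05).round(4).tolist())
print("dish",plane(T,[[318.2,261.4]],.022),"ram",plane(T,[[314.0,258.2]],.156))
E
```

```text
pan [[0.5263, -0.3338, 0.05], [0.5935, -0.2714, 0.05], [0.5898, -0.4024, 0.05], [0.4591, -0.3943, 0.05], [0.4639, -0.2656, 0.05]]
dish [[0.4777368  0.03738719 0.022     ]] ram [[0.47923256 0.04304173 0.156     ]]
```

carry_out([
  [1, 0, 0, -40, 0, 0, 0],
  [1, -50, 0, 0, 0, 0, 0],
  [1, -50, 0, 0, 0, 0, 0],
  [1, -50, 0, 0, 0, 0, -8],
  [1, -50, 0, 0, 0, 0, -8],
])

```text
t: 0.6
ee_pos: [0.4118, 0.4564, 0.2713]
tool_rot: [-3.141, -0.0, 3.024]
contact_force: [-0.5, 1.3, -0.1]
finger_gap: 0.999
```

```bash
cat >> h.py <<'E'
from scipy.spatial.transform import Rotation as Ro
import json
def log():
    from plant import state
    s=state();open("log.jsonl","a").write(json.dumps({k:np.asarray(v).tolist() for k,v in s.items()})+"\n");return s
def brief(s):
    print("t %.2f"%s["t"],"q",np.round(s["qpos"],3),"p",np.round(s["ee_pos"],4),"rpy",np.round(s["tool_rot"],3),"F",np.round(s["contact_force"],1),"g",round(float(s["finger_gap"]),3))
def delta(s,p,R):
    "tool-frame shift mm and rotvec deg to target"
    R0=Ro.from_euler("xyz",s["tool_rot"])
    print("shift",(R0.inv().apply(np.array(p)-s["ee_pos"])*1000).round(1),"turn",(R0.inv()*R).as_rotvec(degrees=True).round(2))
E
python3 - <<'E'
from h import *
s=log();brief(s)
delta(s,[0.62,0.04,0.22],Ro.from_euler("xyz",[np.pi,0,1.798]))
E
```

```text
t 0.60 q [ 0.818  0.363  1.399  0.     1.38  -0.635] p [0.4118 0.4564 0.2713] rpy [-3.141 -0.     3.024] F [-0.5  1.3 -0.1] g 0.999
shift [-255.8 -388.9   51.4] turn [-5.000e-02 -1.000e-02  7.022e+01]
```

carry_out([
  [1, -28, -43, 0, 0, 0, 0],
  [1, -28, -43, 0, 0, 0, 0],
  [1, -28, -43, 0, 0, 0, 0],
  [1, -28, -43, 0, 0, 0, 0],
  [1, -28, -43, 0, 0, 0, 0],
  [1, -28, -43, 0, 0, 0, 0],
  [1, -28, -43, 0, 0, 0, 0],
  [1, -28, -43, 0, 0, 0, 0],
  [1, -28, -43, 0, 0, 0, 0],
  [1, 0, 0, 0, 0, 0, 7.8],
  [1, 0, 0, 0, 0, 0, 7.8],
  [1, 0, 0, 0, 0, 0, 7.8],
  [1, 0, 0, 0, 0, 0, 7.8],
  [1, 0, 0, 0, 0, 0, 7.8],
  [1, 0, 0, 0, 0, 0, 7.8],
  [1, 0, 0, 0, 0, 0, 7.8],
  [1, 0, 0, 0, 0, 0, 7.8],
  [1, 0, 0, 0, 0, 0, 7.8],
])

```text
t: 2.4
ee_pos: [0.6075, 0.0531, 0.2707]
tool_rot: [-3.14, -0.0, 1.787]
contact_force: [0.2, -0.3, 0.4]
finger_gap: 1.001
```

```bash
python3 - <<'E'
from h import *
s=log();brief(s)
E
```

```text
t 2.40 q [ 0.068  0.356  1.412  0.     1.376 -0.148] p [0.6075 0.0531 0.2707] rpy [-3.14  -0.     1.787] F [ 0.2 -0.3  0.4] g 1.001
```

carry_out([
  [1, 0, 0, 0, 0, 8, 0],
  [1, 0, 0, 0, 0, 8, 0],
  [1, 0, 0, 0, 0, 8, 0],
  [1, 0, 0, 0, 0, 8, 0],
  [1, 0, 0, 0, 0, 0, 0],
  [1, 0, 0, 0, 0, 0, 0],
])

```text
t: 3.0
ee_pos: [0.6077, 0.0527, 0.2705]
tool_rot: [-3.14, -0.557, 1.79]
contact_force: [0.8, 0.1, 0.5]
finger_gap: 0.997
```

```bash
python3 - <<'E'
from h import *
s=log();brief(s)
E
```

```text
t 3.00 q [-0.189  0.451  1.381  0.506  1.556 -0.48 ] p [0.6077 0.0527 0.2705] rpy [-3.14  -0.557  1.79 ] F [0.8 0.1 0.5] g 0.997
```

```bash
cat > kin.py <<'E'
from h import *
from scipy.optimize import least_squares
D=[json.loads(l) for l in open("log.jsonl")]
D.insert(0,dict(qpos=[1.149,.32,1.566,0,1.257,-.02],ee_pos=[.225,.529,.231],tool_rot=[-3.14,0,2.74]))
def fk(q,k):
    d1,a1,l2,e,l4,L,c,yo,a5=k
    R1=Ro.from_euler("z",q[0]);R2=R1*Ro.from_euler("y",q[1]);R3=R2*Ro.from_euler("y",q[2]);R4=R3*Ro.from_euler("z",q[3]);R5=R4*Ro.from_euler("y",q[4]);R6=R5*Ro.from_euler("z",q[5]+c)
    p=np.array([0,0,d1])+R1.apply([a1,yo,0])+R2.apply([0,0,l2])+R3.apply([e,0,l4])+R5.apply([a5,0,0])+R6.apply([0,0,L])
    return p,R6
def fit():
    def res(k):
        o=[]
        for d in D:
            p,R=fk(d["qpos"],k);o+=list((p-d["ee_pos"])*1000)+list((R.inv()*Ro.from_euler("xyz",d["tool_rot"])).as_rotvec()*500)
        # weak prior
        o+=list((np.array(k)-k0)*3)
        return o
    k0=np.array([.2,0,.3,0,.3,.25,np.pi/2,0,0])
    best=min((least_squares(res,np.r_[k0[:6],c,0,0]) for c in(np.pi/2,-np.pi/2,np.pi,0)),key=lambda r:r.cost)
    return best.x,best
LO=np.array([-3.11,-.84,.21,-1.34,.05,-2.56]);HI=np.array([3.11,2.01,2.61,4.49,2.63,2.56])
def ik(k,p,R,q0):
    f=lambda q:np.r_[(fk(q,k)[0]-p)*10,(fk(q,k)[1].inv()*R).as_rotvec()*3]
    r=least_squares(f,np.clip(q0,LO+1e-3,HI-1e-3),bounds=(LO,HI));return r.x,np.sqrt(2*r.cost)
E
python3 - <<'E'
from kin import *
k,b=fit();print(k.round(4),b.cost)
for d in D:
    p,R=fk(d["qpos"],k);print(((p-d["ee_pos"])*1000).round(1),(R.inv()*Ro.from_euler("xyz",d["tool_rot"])).as_rotvec(degrees=True).round(2))
E
```

```text
[ 1.3950e-01  3.5000e-03  5.9010e-01  2.3500e-02  4.1230e-01  3.1840e-01
  1.5707e+00  1.1400e-02 -1.5000e-03] 0.49965581083093386
[-0.1  0.1  0. ] [ 0.01 -0.   -0.01]
[ 0. -0. -0.] [-0. -0.  0.]
[ 0.  -0.1  0. ] [0. 0. 0.]
[-0. -0.  0.] [-0.  0.  0.]
```

```bash
python3 - <<'E'
from kin import *
k,b=fit()
def pose(psi,th,g):
    R=Ro.from_euler("xyz",[np.pi,0,psi])*Ro.from_euler("y",th,degrees=True)
    return np.array(g)+R.apply([0,0,.019]),R
q0=np.array(D[-1]["qpos"])
for th in(32,45,55):
    q,e=ik(k,*pose(1.798,th,[.638,.0345,.063]),q0);print("grasp",th,q.round(2),round(e,4))
    for tf in (th-90,):
      for psi in np.arange(0.2,2.7,.3):
        q1=q.copy();ok=True
        for a in np.linspace(0,1,12):
            p,R=pose(1.798+(psi-1.798)*a,th+(tf-th)*a,np.array([.638,.0345,.25])*(1-a)+a*np.array([.526,-.334,.2]))
            q1,e=ik(k,p,R,q1)
            if e>.005: ok=False
        q2,e=ik(k,*pose(psi,tf,[.526,-.334,.092]),q1)
        print(th,"psi",round(psi,2),ok,q2.round(2),round(e,4))
E
```

```text
grasp 32 [-0.19  0.69  1.57  0.55  1.19 -0.7 ] 0.0
32 psi 0.2 True [-0.36  0.95  1.16 -0.5   1.92  1.06] 0.0
32 psi 0.5 True [-0.29  0.88  1.32 -0.66  1.74  0.95] 0.0
32 psi 0.8 True [-0.23  0.81  1.5  -0.81  1.54  0.89] 0.0
32 psi 1.1 True [-0.18  0.73  1.7  -1.    1.32  0.87] 0.0
32 psi 1.4 True [-0.17  0.66  1.89 -1.23  1.12  0.9 ] 0.0
32 psi 1.7 False [-0.18  0.58  1.98 -1.34  0.95  0.78] 0.3543
32 psi 2.0 False [-0.26  0.46  2.01 -1.34  0.71  0.48] 0.8042
32 psi 2.3 False [-0.44  0.36  2.06 -1.34  0.3   0.08] 1.0397
32 psi 2.6 False [-0.55  0.34  2.09 -1.34  0.05 -0.23] 1.0615
grasp 45 [-0.26  0.76  1.53  0.69  1.35 -0.82] 0.0
45 psi 0.2 True [-0.39  0.84  1.26 -0.41  1.72  1.06] 0.0
45 psi 0.5 True [-0.33  0.79  1.39 -0.55  1.56  0.92] 0.0
45 psi 0.8 True [-0.28  0.72  1.54 -0.69  1.38  0.8 ] 0.0
45 psi 1.1 True [-0.25  0.65  1.7  -0.84  1.18  0.72] 0.0
45 psi 1.4 True [-0.24  0.58  1.86 -1.03  0.96  0.67] 0.0
45 psi 1.7 True [-0.27  0.51  2.01 -1.29  0.75  0.66] 0.0
45 psi 2.0 True [-0.34  0.44  2.05 -1.34  0.53  0.41] 0.2767
45 psi 2.3 False [-0.47  0.38  2.09 -1.34  0.24  0.06] 0.4458
45 psi 2.6 False [-0.6   0.37  2.1   0.95  0.05 -2.56] 0.4787
grasp 55 [-0.3   0.83  1.5   0.79  1.47 -0.89] 0.0
55 psi 0.2 True [-0.42  0.76  1.34 -0.34  1.56  1.04] 0.0
55 psi 0.5 True [-0.37  0.71  1.44 -0.46  1.43  0.87] 0.0
55 psi 0.8 True [-0.33  0.66  1.56 -0.58  1.26  0.71] 0.0
55 psi 1.1 True [-0.31  0.6   1.7  -0.7   1.08  0.57] 0.0
55 psi 1.4 True [-0.31  0.54  1.83 -0.83  0.88  0.44] 0.0
55 psi 1.7 True [-0.34  0.48  1.95 -0.98  0.67  0.31] 0.0
55 psi 2.0 True [-0.4   0.43  2.04 -1.14  0.44  0.18] 0.0
55 psi 2.3 True [-0.49  0.4   2.1  -1.31  0.21  0.02] 0.0
55 psi 2.6 True [-0.6   0.39  2.12  0.94  0.05 -2.56] 0.0281
```

```bash
cat >> kin.py <<'E'
def pose(psi,th,g,d=.019):
    R=Ro.from_euler("xyz",[np.pi,0,psi])*Ro.from_euler("y",th,degrees=True)
    return np.array(g)+R.apply([0,0,d]),R
E
python3 - <<'E'
from kin import *
s=log()
p,R=pose(1.798,40,[.638,.0345,.063]);print(p)
delta(s,p+[0,0,.09],R)
print("down in tool", (R.inv().apply([0,0,-30])).round(2))
E
```

```text
[0.63524898 0.04639909 0.04844516]
shift [-80.1  25.7 105.6] turn [ 0.15  8.08 -0.37]
down in tool [-19.28  -0.    22.98]
```

carry_out([
  [1, -40, 13, 53, 0, 0, 0],
  [1, -40, 13, 53, 0, 0, 0],
  [1, 0, 0, 0, 0, 8, -0.4],
  [1, 0, 0, 0, 0, 0, 0],
])

```text
out of range
```

carry_out([
  [1, -27, 8.6, 35.2, 0, 0, 0],
  [1, -27, 8.6, 35.2, 0, 0, 0],
  [1, -26, 8.6, 35.2, 0, 0, 0],
  [1, 0, 0, 0, 0, 8, -0.4],
  [1, 0, 0, 0, 0, 0, 0],
])

```text
t: 3.5
ee_pos: [0.6348, 0.0472, 0.1364]
tool_rot: [-3.14, -0.698, 1.797]
contact_force: [-0.3, 0.2, 0.3]
finger_gap: 1.001
```

```bash
python3 - <<'E'
from kin import *
from plant import capture
s=log();brief(s)
p,R=pose(1.798,40,[.638,.0345,.063])
delta(s,p,R)
c=capture("side");cv2.imwrite("pics/s1.png",cv2.resize(c["img"][100:340,220:540],None,fx=2.4,fy=2.4)[:,:,::-1])
E
```

```text
t 3.50 q [-0.236  0.638  1.47   0.62   1.425 -0.681] p [0.6348 0.0472 0.1364] rpy [-3.14  -0.698  1.797] F [-0.3  0.2  0.3] g 1.001
shift [-57.2   0.3  66.9] turn [-0.06 -0.01 -0.03]
```

View pics/s1.png

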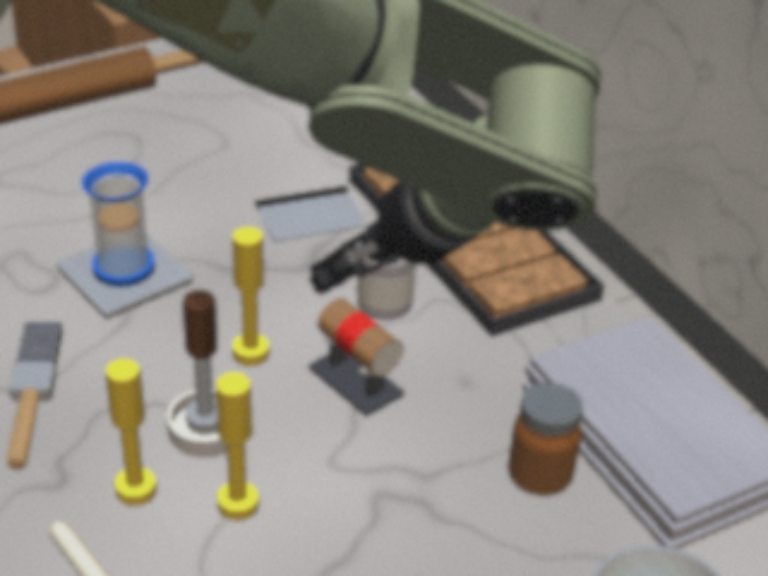

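The gripper is tilted above the red-banded roll at crop (360,335), with the jar well clear at (545,435). Now going down to grip.

carry_out([
  [1, -19, 0, 22.3, 0, 0, 0],
  [1, -19, 0, 22.3, 0, 0, 0],
  [1, -9.5, 0, 11.1, 0, 0, 0],
  [1, -9.5, 0, 11.1, 0, 0, 0],
  [1, 0, 0, 0, 0, 0, 0],
  [0, 0, 0, 0, 0, 0, 0],
  [0, 0, 0, 0, 0, 0, 0],
  [0, 0, 0, 0, 0, 0, 0],
  [0, 0, 0, 0, 0, 0, 0],
  [0, 0, 0, 0, 0, 0, 0],
  [0, 0, 0, 0, 0, 0, 0],
  [0, 0, 0, 0, 0, 0, 0],
], force=40)

```text
t: 4.75
ee_pos: [0.6398, 0.0466, 0.0537]
tool_rot: [3.126, -0.696, 1.804]
contact_force: [6.9, 0.1, 2.2]
finger_gap: 0.455
```

```bash
python3 - <<'E'
from kin import *
from plant import capture
s=log();brief(s)
c=capture("side");cv2.imwrite("pics/s2.png",cv2.resize(c["img"][180:300,300:460],None,fx=4,fy=4)[:,:,::-1])
E
```

```text
t 4.75 q [-0.237  0.727  1.533  0.646  1.293 -0.78 ] p [0.6398 0.0466 0.0537] rpy [ 3.126 -0.696  1.804] F [6.9 0.1 2.2] g 0.455
```

View pics/s2.png

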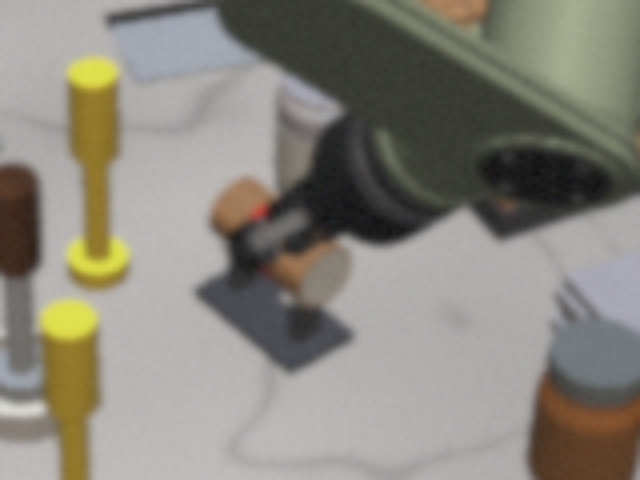

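Gripped at the middle: the fingers straddle the roll at the red band, crop (265,235). Lifting.

carry_out([
  [0, 10, 0, -11.5, 0, 0, 0],
  [0, 19, 0, -23, 0, 0, 0],
  [0, 25.7, 0, -30.6, 0, 0, 0],
  [0, 25.7, 0, -30.6, 0, 0, 0],
  [0, 25.7, 0, -30.6, 0, 0, 0],
  [0, 25.7, 0, -30.6, 0, 0, 0],
  [0, 0, 0, 0, 0, 0, 0],
  [0, 0, 0, 0, 0, 0, 0],
], force=60)

```text
t: 5.6
ee_pos: [0.6349, 0.0463, 0.2578]
tool_rot: [3.134, -0.696, 1.803]
contact_force: [-0.2, -1.3, -1.3]
finger_gap: 0.446
```

```bash
python3 - <<'E'
from kin import *
from plant import capture
s=log();brief(s)
k,b=fit();print(k.round(3),b.cost)
p,R=pose(1.1,-50,[.526,-.334,.26])
delta(s,p,R)
for n in("side","top"):
    c=capture(n);np.savez("g_%s.npz"%n,**c)
    q=proj(c,[s["ee_pos"]])[0].astype(int);print(q)
    y0=max(0,q[1]-70);x0=max(0,q[0]-80)
    cv2.imwrite("pics/%s3.png"%n,cv2.resize(c["img"][y0:y0+140,x0:x0+160],None,fx=4,fy=4)[:,:,::-1])
E
```

```text
t 5.60 q [-0.238  0.541  1.325  0.614  1.619 -0.547] p [0.6349 0.0463 0.2578] rpy [ 3.134 -0.696  1.803] F [-0.2 -1.3 -1.3] g 0.446
[ 1.410e-01 -0.000e+00  5.900e-01  2.400e-02  4.160e-01  3.190e-01
  1.571e+00  1.100e-02 -1.000e-03] 0.5955687083721204
shift [-279.6 -201.3 -222.2] turn [  4.27 -86.    44.07]
[366 167]
[309 167]
```

View pics/side3.png

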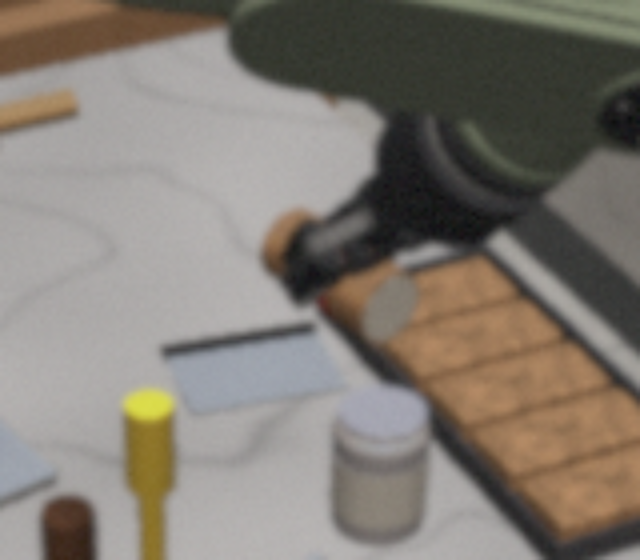

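View pics/top3.png

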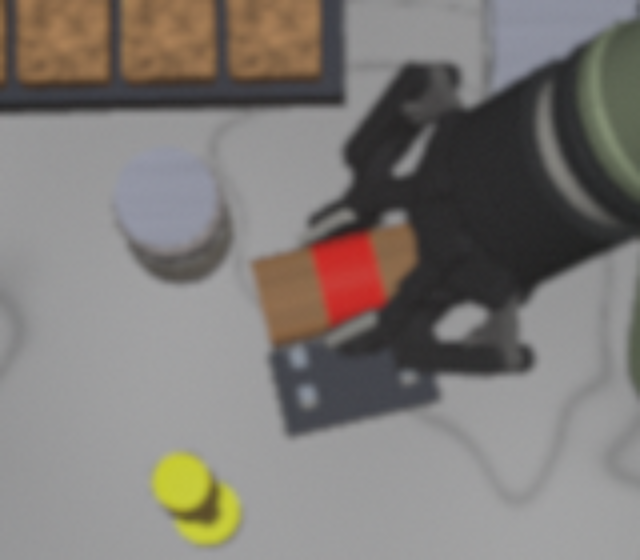

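```bash
python3 - <<'E'
from kin import *
s=D[-1]; S=dict(np.load("g_side.npz"));T=dict(np.load("g_top.npz"))
R=Ro.from_euler("xyz",s["tool_rot"]);p=np.array(s["ee_pos"])
g=p-R.apply([0,0,.019])
yj=R.apply([0,1,0]);xr=Ro.from_euler("xyz",[np.pi,0,1.798])*Ro.from_euler("y",40,degrees=True)
a=R.apply(xr.inv().apply([np.cos(1.798),np.sin(1.798),0]));print("g",g,"axis",a)
for sgn in(1,-1): print(sgn,"S",proj(S,[g+sgn*.04*a]),"T",proj(T,[g+sgn*.04*a]))
print("seen near S [383.5,174]  far T [296.5,172.5]")
# intersect rays with plane through g normal yj
def ip(c,px):
    o,d=ray(c,[px]);d=d[0];return o+d*((g-o)@yj)/(d@yj)
n=ip(S,[383.5,174]);print("near-g in (axis,perp)",(n-g)@a*1e3,(n-g)@np.cross(a,yj)*1e3, n)
E
```

```text
g [0.63757475 0.03437568 0.27236204] axis [-0.22549166  0.97424293 -0.00205324]
1 S [[358.10000979 155.70327517]] T [[293.26850318 170.05541022]]
-1 S [[383.52569873 171.94517893]] T [[337.74504066 158.90659118]]
seen near S [383.5,174]  far T [296.5,172.5]
near-g in (axis,perp) -40.19668714760161 4.877057699518533 [ 0.64666939 -0.00478885  0.26756761]
```

```bash
cat >> kin.py <<'E'
Rg=Ro.from_euler("xyz",[3.126,-.696,1.804]);pg=np.array([.6398,.0466,.0537])
c_t=Rg.inv().apply(np.array([.638,.0345,.062])-pg);c_t[1]=0
a_t=Rg.inv().apply([np.cos(1.798),np.sin(1.798),0]);a_t[1]=0;a_t/=np.linalg.norm(a_t)
def place(psi,c,th0=-50):
    R=pose(psi,th0,c)[1]
    v=R.apply(a_t);z=np.array([0,0,np.sign(v[2])])
    w=np.cross(v,z);n=np.linalg.norm(w)
    if n>1e-9: R=Ro.from_rotvec(w/n*np.arcsin(n))*R
    return np.array(c)-R.apply(c_t),R
E
python3 - <<'E'
from kin import *
k,b=fit()
s=log();brief(s)
print(c_t,a_t)
p,R=place(1.1,[.526,-.334,.20]);print(R.as_euler("xyz"))
delta(s,p,R)
print(ik(k,p,R,s["qpos"]), ik(k,p-[0,0,.108],R,s["qpos"]))
E
```

```text
t 5.70 q [-0.238  0.544  1.328  0.614  1.618 -0.547] p [0.6343 0.0465 0.2553] rpy [ 3.14  -0.699  1.799] F [-0.3 -0.2 -0.8] g 0.45
[-0.00339355  0.         -0.01372002] [0.76740525 0.         0.64116237]
[3.14159265 0.87478435 1.1       ]
shift [-312.8 -196.7 -175.9] turn [  3.98 -86.16  44.1 ]
(array([-0.2108019 ,  0.55315182,  1.60222336, -0.85606612,  1.38034403,
        0.60808655]), np.float64(6.483166578454418e-14)) (array([-0.21097103,  0.67894292,  1.68977146, -0.89977824,  1.24363409,
        0.77768289]), np.float64(2.3555266002483584e-12))
```

carry_out([
  [0, -39.1, -24.6, -22, 0, 0, 0],
  [0, -39.1, -24.6, -22, 0, 0, 0],
  [0, -39.1, -24.6, -22, 0, 0, 0],
  [0, -39.1, -24.6, -22, 0, 0, 0],
  [0, -39.1, -24.6, -22, 0, 0, 0],
  [0, -39.1, -24.6, -22, 0, 0, 0],
  [0, -39.1, -24.6, -22, 0, 0, 0],
  [0, -39.1, -24.6, -22, 0, 0, 0],
  [0, 0, 0, 0, 0, 0, 0],
])

```text
t: 6.6
ee_pos: [0.5228, -0.3379, 0.1864]
tool_rot: [-3.14, -0.701, 1.79]
contact_force: [0.7, -0.6, -1.2]
finger_gap: 0.449
```

carry_out([
  [0, 0, 0, 0, 0.33, -7.18, 3.68],
  [0, 0, 0, 0, 0.33, -7.18, 3.68],
  [0, 0, 0, 0, 0.33, -7.18, 3.68],
  [0, 0, 0, 0, 0.33, -7.18, 3.68],
  [0, 0, 0, 0, 0.33, -7.18, 3.68],
  [0, 0, 0, 0, 0.33, -7.18, 3.68],
  [0, 0, 0, 0, 0.33, -7.18, 3.68],
  [0, 0, 0, 0, 0.33, -7.18, 3.68],
  [0, 0, 0, 0, 0.33, -7.18, 3.68],
  [0, 0, 0, 0, 0.33, -7.18, 3.68],
  [0, 0, 0, 0, 0.33, -7.18, 3.68],
  [0, 0, 0, 0, 0.33, -7.18, 3.68],
  [0, 0, 0, 0, 0, 0, 0],
  [0, 0, 0, 0, 0, 0, 0],
])

```text
t: 8.0
ee_pos: [0.5255, -0.3317, 0.1895]
tool_rot: [-3.139, 0.872, 1.102]
contact_force: [-0.7, 0.3, -0.8]
finger_gap: 0.448
```

```bash
python3 - <<'E'
from kin import *
from plant import capture
s=log();brief(s)
p,R=place(1.1,[.526,-.334,.20])
delta(s,p,R)
R0=Ro.from_euler("xyz",s["tool_rot"]);print("axis",R0.apply(a_t),"c",s["ee_pos"]+R0.apply(c_t))
for n in("side","top"):
    c=capture(n);np.savez("g_%s.npz"%n,**c)
    q=proj(c,[s["ee_pos"]])[0].astype(int)
    y0=max(0,q[1]-70);x0=max(0,q[0]-80);print(n,x0,y0)
    cv2.imwrite("pics/%s4.png"%n,cv2.resize(c["img"][y0:y0+140,x0:x0+160],None,fx=4,fy=4)[:,:,::-1])
E
```

```text
t 8.00 q [-0.196  0.554  1.597 -0.846  1.392  0.61 ] p [ 0.5255 -0.3317  0.1895] rpy [-3.139  0.872  1.102] F [-0.7  0.3 -0.8] g 0.448
shift [-5.9  1.5  8.4] turn [-0.02 -0.19  0.09]
axis [ 1.47258465e-04  3.59009471e-03 -9.99993545e-01] c [ 0.52930438 -0.32426051  0.20091786]
side 332 260
top 432 158
```

View pics/side4.png

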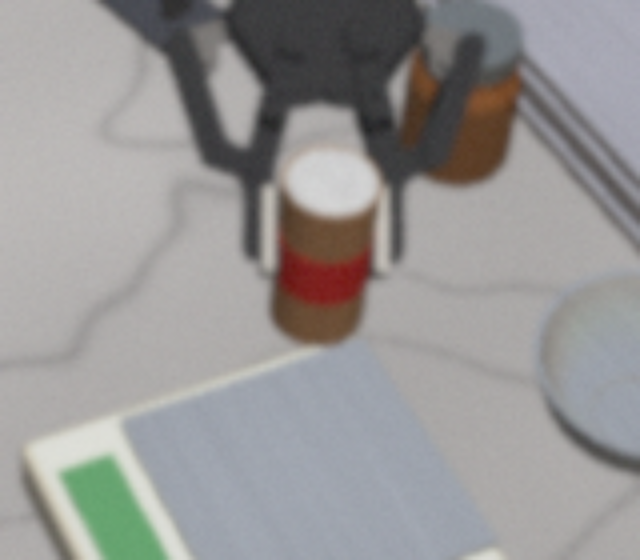

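View pics/top4.png

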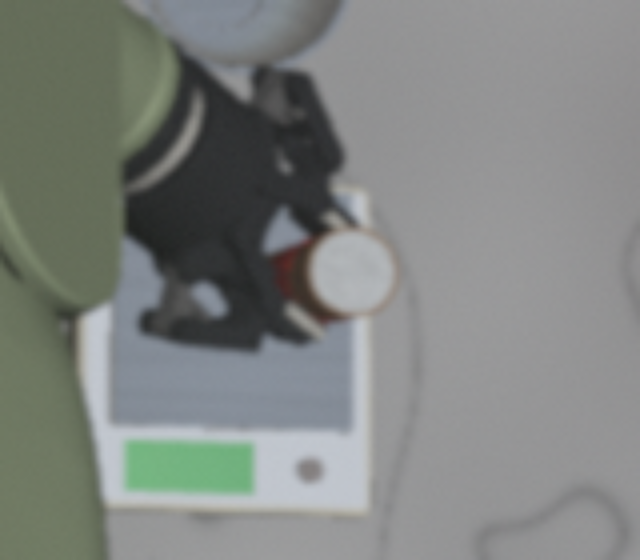

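```bash
python3 - <<'E'
from h import *
S=dict(np.load("g_side.npz"));T=dict(np.load("g_top.npz"))
c=np.array([.5293,-.3243,.2009])
print("pred top S",proj(S,[c+[0,0,.04]]),"T",proj(T,[c+[0,0,.04]]),"seen S (415,305.5) T (520,226)", two(T,[520,226],S,[415,305.5]))
print("bottom S pred ellipse low pt", proj(S,[c+[0,0,-.04]+np.r_[.02*np.cos(t),.02*np.sin(t),0] for t in np.arange(0,6.3,.3)])[:,1].max())
E
```

```text
pred top S [[414.62709347 305.75691758]] T [[518.21963692 223.85555673]] seen S (415,305.5) T (520,226) (array([ 0.52647671, -0.32658251,  0.24453212]), np.float64(0.003109153683703296))
bottom S pred ellipse low pt 347.24995030703155
```

```bash
python3 - <<'E'
from kin import *
s=log()
R0=Ro.from_euler("xyz",s["tool_rot"]);
for w in([-3.5,-9.7,0],[0,0,-10],[0,0,-1]): print(w,R0.inv().apply(w).round(2))
E
```

```text
[-3.5, -9.7, 0] [-6.58  1.3   7.83]
[0, 0, -10] [ 7.65 -0.03  6.44]
[0, 0, -1] [ 0.77 -0.    0.64]
```

carry_out([
  [0, -6.6, 1.3, 7.8, 0, 0, 0],
  [0, 22.9, 0, 19.3, 0, 0, 0],
  [0, 22.9, 0, 19.3, 0, 0, 0],
  [0, 22.9, 0, 19.3, 0, 0, 0],
  [0, 7.6, 0, 6.4, 0, 0, 0],
  [0, 3.8, 0, 3.2, 0, 0, 0],
  [0, 0, 0, 0, 0, 0, 0],
  [0, 0, 0, 0, 0, 0, 0],
])

```text
t: 8.9
ee_pos: [0.523, -0.3431, 0.0878]
tool_rot: [3.133, 0.873, 1.092]
contact_force: [-0.1, 0.1, -1.5]
finger_gap: 0.449
```

```bash
python3 - <<'E'
from kin import *
from plant import capture
s=log();brief(s)
R0=Ro.from_euler("xyz",s["tool_rot"]);print("axis",R0.apply(a_t),"c",s["ee_pos"]+R0.apply(c_t))
E
```

```text
t 8.90 q [-0.213  0.67   1.684 -0.898  1.248  0.769] p [ 0.523  -0.3431  0.0878] rpy [3.133 0.873 1.092] F [-0.1  0.1 -1.5] g 0.449
axis [ 5.62868712e-03 -9.03264648e-04 -9.99983751e-01] c [ 0.52673174 -0.33569961  0.09918753]
```

carry_out([
  [0, 2.3, 0, 1.9, 0, 0, 0],
  [0, 2.3, 0, 1.9, 0, 0, 0],
  [0, 0, 0, 0, 0, 0, 0],
])

```text
t: 9.2
ee_pos: [0.5224, -0.3425, 0.0802]
tool_rot: [3.137, 0.873, 1.096]
contact_force: [0.2, -0.4, -1.7]
finger_gap: 0.446
```

carry_out([
  [0, 0.8, 0, 0.6, 0, 0, 0],
  [0, 0, 0, 0, 0, 0, 0],
])

```text
t: 9.4
ee_pos: [0.5224, -0.3425, 0.0792]
tool_rot: [3.137, 0.873, 1.096]
contact_force: [0.2, 0.2, -2.1]
finger_gap: 0.445
```

carry_out([
  [0, 0.8, 0, 0.6, 0, 0, 0],
  [0, 0, 0, 0, 0, 0, 0],
])

```text
t: 9.6
ee_pos: [0.5226, -0.3426, 0.0787]
tool_rot: [3.137, 0.874, 1.095]
contact_force: [0.4, 0.5, 1.6]
finger_gap: 0.452
```

carry_out([
  [0.5, 0.2, 0, 0.2, 0, 0, 0],
  [0.55, 0, 0, 0, 0, 0, 0],
  [0.65, 0, 0, 0, 0, 0, 0],
  [0.8, 0, 0, 0, 0, 0, 0],
  [1, 0, 0, 0, 0, 0, 0],
  [1, 0, 0, 0, 0, 0, 0],
  [1, 0, 0, 0, 0, 0, 0],
])

```text
t: 10.3
ee_pos: [0.5224, -0.3426, 0.078]
tool_rot: [3.137, 0.873, 1.096]
contact_force: [-0.1, -0.1, 0.5]
finger_gap: 1.0
```

```bash
python3 - <<'E'
from kin import *
from plant import capture
s=log();brief(s)
for n in("side","top"):
    c=capture(n);np.savez("g_%s.npz"%n,**c)
    q=proj(c,[s["ee_pos"]])[0].astype(int)
    y0=max(0,q[1]-70);x0=max(0,q[0]-80);print(n,x0,y0)
    cv2.imwrite("pics/%s5.png"%n,cv2.resize(c["img"][y0:y0+140,x0:x0+160],None,fx=4,fy=4)[:,:,::-1])
E
```

```text
t 10.30 q [-0.213  0.682  1.691 -0.902  1.238  0.783] p [ 0.5224 -0.3426  0.078 ] rpy [3.137 0.873 1.096] F [-0.1 -0.1  0.5] g 1.0
side 328 306
top 418 165
```

View pics/side5.png

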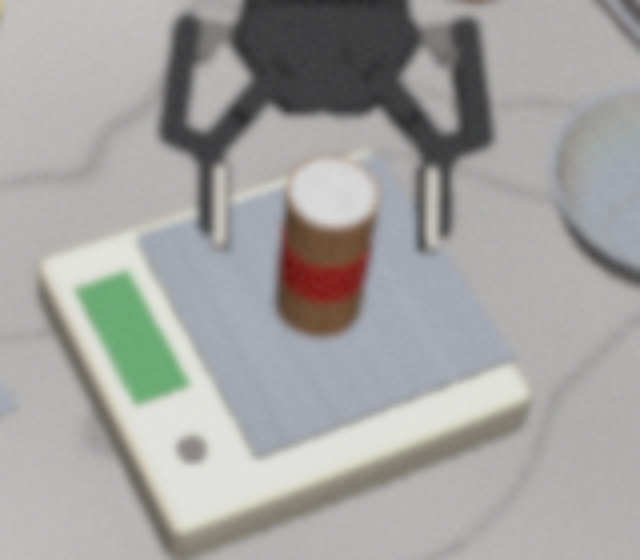

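View pics/top5.png

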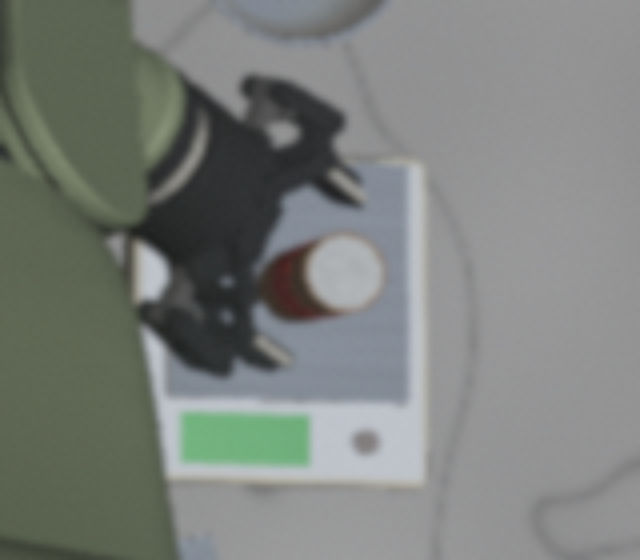

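The roll stands free at the pan's centre, side crop (325,245), with both fingers clear. Holding briefly, then backing off along the tool.

carry_out([
  [1, 0, 0, 0, 0, 0, 0],
  [1, 0, 0, 0, 0, 0, 0],
  [1, 0, 0, -15, 0, 0, 0],
  [1, 0, 0, -30, 0, 0, 0],
  [1, 0, 0, -40, 0, 0, 0],
  [1, 0, 0, -40, 0, 0, 0],
  [1, 0, 0, -20, 0, 0, 0],
  [1, 0, 0, 0, 0, 0, 0],
])

```text
t: 11.2
ee_pos: [0.5753, -0.2411, 0.1737]
tool_rot: [3.129, 0.871, 1.093]
contact_force: [-0.6, -0.0, -0.7]
finger_gap: 1.003
```

```bash
python3 - <<'E'
from kin import *
S=dict(np.load("g_side.npz"));T=dict(np.load("g_top.npz"))
print(two(T,[504,233],S,[411,354]),plane(T,[[504,233]],.13),plane(S,[[411,354]],.13))
s=log();brief(s);k,b=fit()
q=s["qpos"]
for psi in(1.1,1.3,1.6):
    p,R=pose(psi,0,[.526,-.334,.2]);print(psi,ik(k,p,R,q));delta(s,p,R)
E
```

```text
(array([ 0.52413707, -0.33611682,  0.13340651]), np.float64(0.003439186401685105)) [[ 0.52283075 -0.3365527   0.13      ]] [[ 0.52750629 -0.33430633  0.13      ]]
t 11.20 q [-0.051  0.621  1.511 -0.781  1.487  0.688] p [ 0.5753 -0.2411  0.1737] rpy [3.129 0.871 1.093] F [-0.6 -0.  -0.7] g 1.003
1.1 (array([-5.84115563e-01,  4.28068292e-01,  1.52679981e+00,  2.18166942e-17,
        1.18672455e+00, -1.13303571e-01]), np.float64(1.834802973626731e-15))
shift [-73.3  -2.   75.7] turn [ 0.5  49.89 -0.08]
1.3 (array([-5.84115563e-01,  4.28068292e-01,  1.52679981e+00, -9.74420962e-16,
        1.18672455e+00, -3.13303571e-01]), np.float64(7.717924040154685e-14))
shift [-73.3  -2.   75.7] turn [ -4.49  49.77 -10.8 ]
1.6 (array([-5.84115563e-01,  4.28068292e-01,  1.52679981e+00, -8.18766618e-13,
        1.18672455e+00, -6.13303571e-01]), np.float64(6.56565259473088e-11))
shift [-73.3  -2.   75.7] turn [-11.97  48.95 -26.88]
```

carry_out([
  [1, -23, 0, -19.3, 0, 0, 0],
  [1, -30.6, 0, -25.8, 0, 0, 0],
  [1, 0, 0, 0, 0, 7.2, 0],
  [1, 0, 0, 0, 0, 7.2, 0],
  [1, 0, 0, 0, 0, 7.2, 0],
  [1, 0, 0, 0, 0, 7.2, 0],
  [1, 0, 0, 0, 0, 7, 0],
  [1, 0, 0, 0, 0, 7, 0],
  [1, 0, 0, 0, 0.5, 7, 0],
  [1, 0, 0, 0, 0, 0, 0],
  [1, 0, 0, 0, 0, 0, 0],
])

```text
t: 12.3
ee_pos: [0.5716, -0.2439, 0.2404]
tool_rot: [-3.134, 0.006, 1.096]
contact_force: [1.1, 0.5, -1.1]
finger_gap: 0.997
```

```bash
python3 - <<'E'
from kin import *
s=log();brief(s)
p,R=pose(1.1,0,[.525,-.335,.17],0);delta(s,p,R)
E
```

```text
t 12.30 q [-0.419  0.393  1.43  -0.006  1.327  0.057] p [ 0.5716 -0.2439  0.2404] rpy [-3.134  0.006  1.096] F [ 1.1  0.5 -1.1] g 0.997
shift [-101.9    0.7   71. ] turn [-0.44  0.35 -0.21]
```

carry_out([
  [1, -34, 0.2, 0, -0.4, 0.3, -0.2],
  [1, -34, 0.2, 0, 0, 0, 0],
  [1, -34, 0.2, 24, 0, 0, 0],
  [1, 0, 0, 24, 0, 0, 0],
  [1, 0, 0, 22, 0, 0, 0],
  [1, 0, 0, 0, 0, 0, 0],
  [1, 0, 0, 0, 0, 0, 0],
])

```text
t: 13.0
ee_pos: [0.5276, -0.3333, 0.171]
tool_rot: [-3.141, -0.0, 1.104]
contact_force: [0.2, -0.3, 0.7]
finger_gap: 0.998
```

```bash
python3 - <<'E'
from kin import *
from plant import capture
s=log();brief(s)
p,R=pose(1.1,0,[.525,-.335,.102],0);delta(s,p,R)
for n in("side","top"):
    c=capture(n);np.savez("g_%s.npz"%n,**c)
    q=proj(c,[s["ee_pos"]])[0].astype(int)
    y0=max(0,q[1]-70);x0=max(0,q[0]-80);print(n,x0,y0)
    cv2.imwrite("pics/%s6.png"%n,cv2.resize(c["img"][y0:y0+140,x0:x0+160],None,fx=4,fy=4)[:,:,::-1])
E
```

```text
t 13.00 q [-0.582  0.437  1.538  0.     1.167 -0.115] p [ 0.5276 -0.3333  0.171 ] rpy [-3.141 -0.     1.104] F [ 0.2 -0.3  0.7] g 0.998
shift [-2.7 -1.6 69. ] turn [-0.01 -0.02  0.22]
side 332 268
top 429 158
```

View pics/side6.png

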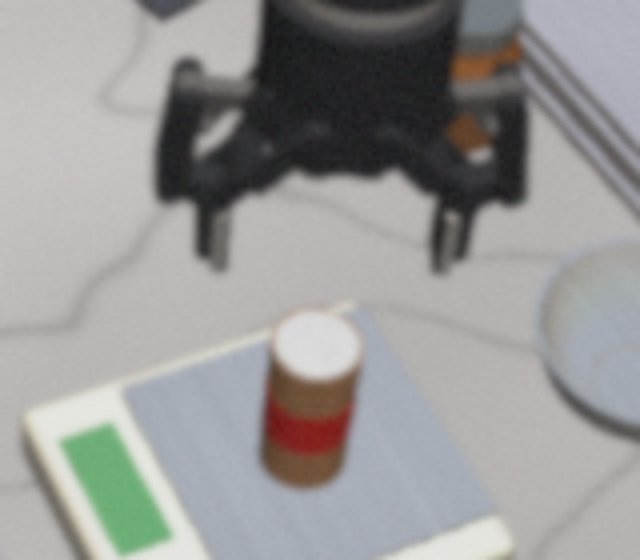

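The roll stands centred under the jaws with its top at side crop (316,347). Going down to take its upper part.

carry_out([
  [1, -2.7, -1.6, 20, 0, 0, 0],
  [1, 0, 0, 25, 0, 0, 0],
  [1, 0, 0, 16, 0, 0, 0],
  [1, 0, 0, 8, 0, 0, 0],
  [0.7, 0, 0, 0, 0, 0, 0],
  [0.6, 0, 0, 0, 0, 0, 0],
  [0.55, 0, 0, 0, 0, 0, 0],
  [0.5, 0, 0, 0, 0, 0, 0],
  [0.45, 0, 0, 0, 0, 0, 0],
  [0.4, 0, 0, 0, 0, 0, 0],
  [0.2, 0, 0, 0, 0, 0, 0],
  [0, 0, 0, 0, 0, 0, 0],
  [0, 0, 0, 0, 0, 0, 0],
  [0, 0, 0, 0, 0, 0, 0],
], force=40)

```text
t: 14.5
ee_pos: [0.525, -0.3364, 0.1033]
tool_rot: [3.139, -0.001, 1.102]
contact_force: [0.2, -0.0, 5.7]
finger_gap: 0.456
```

```bash
python3 - <<'E'
from kin import *
from plant import capture
s=log();brief(s)
for n in("side",):
    c=capture(n);np.savez("g_%s.npz"%n,**c)
    q=proj(c,[s["ee_pos"]])[0].astype(int)
    y0=max(0,q[1]-70);x0=max(0,q[0]-80);print(n,x0,y0)
    cv2.imwrite("pics/%s7.png"%n,cv2.resize(c["img"][y0:y0+140,x0:x0+160],None,fx=4,fy=4)[:,:,::-1])
E
```

```text
t 14.50 q [-5.890e-01  4.940e-01  1.628e+00  1.000e-03  1.017e+00 -1.210e-01] p [ 0.525  -0.3364  0.1033] rpy [ 3.139e+00 -1.000e-03  1.102e+00] F [ 0.2 -0.   5.7] g 0.456
side 329 294
```

View pics/side7.png

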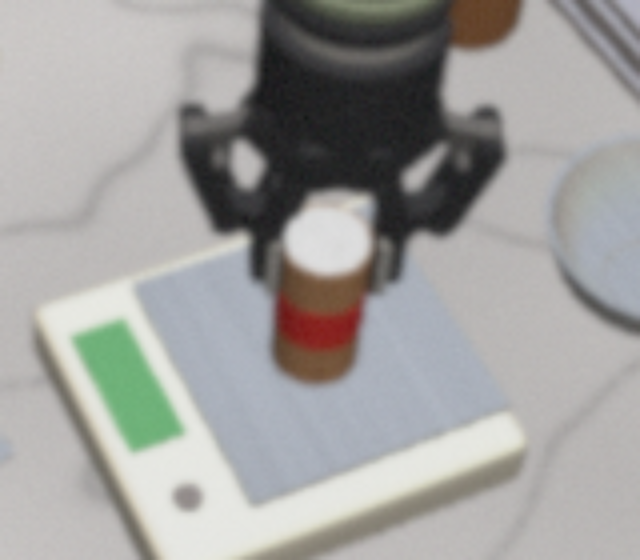

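carry_out([
  [0, 0, 0, -5, 0, 0, 0],
  [0, 0, 0, -15, 0, 0, 0],
  [0, 0, 0, -35, 0, 0, 0],
  [0, 0, 0, -40, 0, 0, 0],
  [0, 0, 0, -40, 0, 0, 0],
  [0, 0, 0, -25, 0, 0, 0],
  [0, 20, -11.6, 0, 0, 0, 0],
  [0, 39, -22.5, 0, 0, 0, 0],
  [0, 39, -22.5, 0, 0, 0, 0],
  [0, 39, -22.5, 0, 0, 0, 0],
  [0, 39, -22.5, 0, 0, 0, 0],
  [0, 39, -22.5, 0, 0, 0, 0],
  [0, 0, 0, 0, 0, 0, 0],
], force=50)

```text
t: 15.85
ee_pos: [0.5096, -0.0836, 0.2622]
tool_rot: [-3.14, -0.003, 1.107]
contact_force: [0.4, -0.8, -0.9]
finger_gap: 0.452
```

```bash
python3 - <<'E'
from kin import *
s=log();brief(s);k,b=fit();print(b.cost)
p,R=pose(1.1,0,[.491,.298,.27],0);delta(s,p,R);print(ik(k,p,R,s["qpos"]))
E
```

```text
t 15.85 q [-0.187  0.208  1.641  0.003  1.293  0.276] p [ 0.5096 -0.0836  0.2622] rpy [-3.140e+00 -3.000e-03  1.107e+00] F [ 0.4 -0.8 -0.9] g 0.452
0.6705946951605898
shift [ 333.1 -187.2   -6.7] turn [-0.09 -0.16  0.42]
(array([ 5.25508542e-01,  2.97311907e-01,  1.49920378e+00, -1.33359249e-17,
        1.34507696e+00,  9.96316849e-01]), np.float64(2.497510814088755e-15))
```

carry_out([
  [0, 40, -22.5, 0, 0, 0, 0],
  [0, 40, -22.5, 0, 0, 0, 0],
  [0, 40, -22.5, 0, 0, 0, 0],
  [0, 40, -22.5, 0, 0, 0, 0],
  [0, 40, -22.5, 0, 0, 0, 0],
  [0, 40, -22.5, 0, 0, 0, 0],
  [0, 40, -22.5, 0, 0, 0, 0],
  [0, 35, -20, 0, 0, 0, 0],
  [0, 18, -10, 0, 0, 0, 0],
  [0, 0, 0, 0, 0, 0, 0],
  [0, 0, 0, 0, 0, 0, 0],
])

```text
t: 16.95
ee_pos: [0.4939, 0.2929, 0.2619]
tool_rot: [3.141, 0.001, 1.102]
contact_force: [-0.3, -0.2, -0.7]
finger_gap: 0.455
```

```bash
cat > look.py <<'E'
import sys
from kin import *
from plant import capture
def look(tag,X=None,w=160,h=140,f=4,names=("side","top")):
    s=log();brief(s)
    for n in names:
        c=capture(n);np.savez("g_%s.npz"%n,**c)
        q=proj(c,[s["ee_pos"] if X is None else X])[0].astype(int)
        y0=min(max(0,q[1]-h//2),480-h);x0=min(max(0,q[0]-w//2),640-w);print(n,"origin",x0,y0,"scale",f)
        cv2.imwrite("pics/%s_%s.png"%(n,tag),cv2.resize(c["img"][y0:y0+h,x0:x0+w],None,fx=f,fy=f,interpolation=cv2.INTER_CUBIC)[:,:,::-1])
    return s
E
python3 - <<'E'
from look import *
look("8")
E
```

```text
t 16.95 q [ 5.160e-01  3.010e-01  1.514e+00 -1.000e-03  1.327e+00  9.850e-01] p [0.4939 0.2929 0.2619] rpy [3.141e+00 1.000e-03 1.102e+00] F [-0.3 -0.2 -0.7] g 0.455
side origin 183 58 scale 4
top origin 88 180 scale 4
```

View pics/side_8.png

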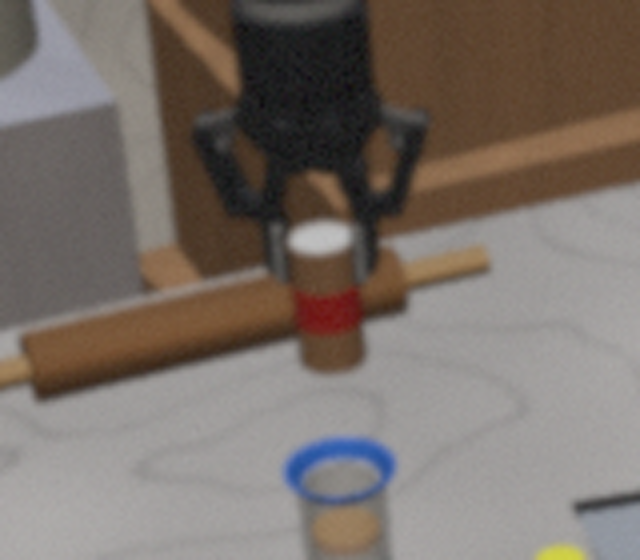

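View pics/top_8.png

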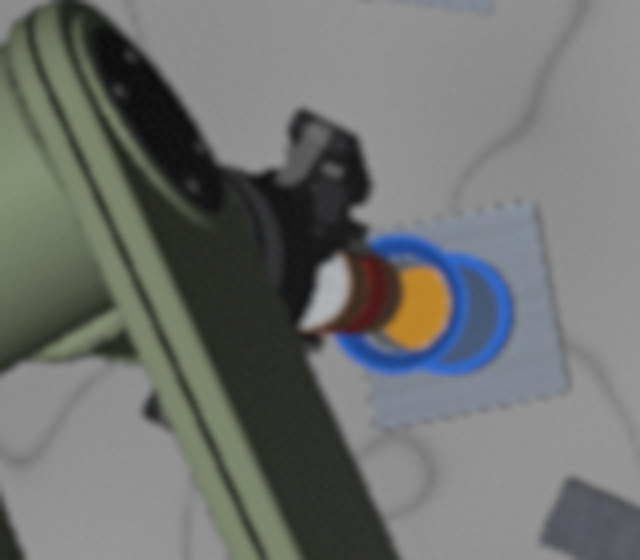

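```bash
python3 - <<'E'
from kin import *
S=dict(np.load("g_side.npz"));T=dict(np.load("g_top.npz"))
p=np.array([.4939,.2929,.2619])
th=np.arange(0,6.3,.1);C=lambda r:np.c_[r*np.cos(th),r*np.sin(th),0*th]
for n,c in(("S",S),("T",T)):
    for nm,X,r in(("top",p+[0,0,.028],.02),("bot",p-[0,0,.052],.02),("lip",np.array([.491,.298,.127]),.036)):
        q=proj(c,X+C(r));print(n,nm,"x",q[:,0].min().round(1),q[:,0].max().round(1),"y",q[:,1].min().round(1),q[:,1].max().round(1),"ctr",proj(c,[X])[0].round(1))
print("meas S top ctr 263.25,117.5; bot x 258.2..274 ymax 150.5; lip x 254..282.2, y 167.2..183.5")
print("meas T bot xmax 188.7; ; lip: x 171..204.2?, y 238.7..273.2")
# jacobians
for n,c in(("S",S),("T",T)):
    b=proj(c,[p]);print(n,[(proj(c,[p+.001*np.eye(3)[i]])-b)[0].round(2).tolist() for i in range(3)])
E
```

```text
S top x 254.0 271.3 y 113.7 121.9 ctr [262.6 117.8]
S bot x 257.1 273.8 y 143.4 152.0 ctr [265.4 147.6]
S lip x 251.9 280.9 y 167.9 184.1 ctr [266.4 175.8]
T top x 151.8 175.5 y 237.4 261.1 ctr [163.7 249.2]
T bot x 166.7 188.3 y 241.0 262.6 ctr [177.5 251.8]
T lip x 169.1 205.0 y 237.6 273.6 ctr [187.  255.5]
meas S top ctr 263.25,117.5; bot x 258.2..274 ymax 150.5; lip x 254..282.2, y 167.2..183.5
meas T bot xmax 188.7; ; lip: x 171..204.2?, y 238.7..273.2
S [[0.4, -0.1], [-0.14, -0.19], [-0.04, -0.38]]
T [[0.0, -0.57], [-0.57, 0.01], [-0.18, -0.03]]
```

```bash
python3 - <<'E'
from kin import *
S=dict(np.load("g_side.npz"));T=dict(np.load("g_top.npz"))
H,s,v=cv2.split(cv2.cvtColor(S["img"],cv2.COLOR_RGB2HSV))
m=((H<8)|(H>172))&(s>120);m[:,:250]=0;m[:,280:]=0;m[:120]=0;m[:150]&=True;m[150:]=0
for y in range(129,142): 
    x=np.flatnonzero(m[y]);print(y,(x.min(),x.max(),(x.min()+x.max())/2) if len(x) else None,end=" ")
b=(H>100)&(H<128)&(s>90);b[:160]=0;b[190:]=0;b[:,:240]=0;b[:,300:]=0
ys,xs=np.nonzero(b);print("\nlipS x",xs.min(),xs.max(),"y",ys.min(),ys.max());
print([ (y,np.flatnonzero(b[y]).min(),np.flatnonzero(b[y]).max()) for y in range(ys.min(),ys.max()+1)])
H,s,v=cv2.split(cv2.cvtColor(T["img"],cv2.COLOR_RGB2HSV))
for x in (176,180,183): print(x,[(y,int(H[y,x]),int(s[y,x]),int(v[y,x])) for y in list(range(238,249))+list(range(257,270))])
b=(H>100)&(H<128)&(s>90);b[:,:165]=0;b[:,230:]=0;ys,xs=np.nonzero(b);print("T blue",xs.min(),xs.max(),ys.min(),ys.max())
cn=max(cv2.findContours(b.astype(np.uint8),0,1)[0],key=len).reshape(-1,2)
print([(x, cn[cn[:,0]==x][:,1].min(),cn[cn[:,0]==x][:,1].max()) for x in range(184,206,2)])
E
```

```text
129 (np.int64(271), np.int64(272), np.float64(271.5)) 130 (np.int64(270), np.int64(272), np.float64(271.0)) 131 (np.int64(256), np.int64(272), np.float64(264.0)) 132 (np.int64(256), np.int64(272), np.float64(264.0)) 133 (np.int64(257), np.int64(273), np.float64(265.0)) 134 (np.int64(257), np.int64(273), np.float64(265.0)) 135 (np.int64(257), np.int64(273), np.float64(265.0)) 136 (np.int64(257), np.int64(273), np.float64(265.0)) 137 (np.int64(257), np.int64(273), np.float64(265.0)) 138 (np.int64(257), np.int64(272), np.float64(264.5)) 139 (np.int64(257), np.int64(272), np.float64(264.5)) 140 (np.int64(258), np.int64(270), np.float64(264.0)) 141 (np.int64(260), np.int64(267), np.float64(263.5)) 
lipS x 254 281 y 168 182
[(168, np.int64(263), np.int64(276)), (169, np.int64(260), np.int64(278)), (170, np.int64(258), np.int64(279)), (171, np.int64(257), np.int64(280)), (172, np.int64(256), np.int64(280)), (173, np.int64(255), np.int64(281)), (174, np.int64(254), np.int64(281)), (175, np.int64(254), np.int64(281)), (176, np.int64(254), np.int64(280)), (177, np.int64(254), np.int64(280)), (
[... 1386 characters left out ...]
 70), (257, 4, 137, 69), (258, 7, 122, 67), (259, 10, 110, 65), (260, 14, 114, 67), (261, 16, 107, 86), (262, 16, 83, 101), (263, 14, 33, 100), (264, 120, 5, 94), (265, 108, 25, 104), (266, 110, 54, 127), (267, 111, 99, 142), (268, 110, 155, 140), (269, 109, 194, 137)]
T blue 172 215 238 273
[(184, np.int32(239), np.int32(273)), (186, np.int32(238), np.int32(273)), (188, np.int32(238), np.int32(273)), (190, np.int32(238), np.int32(272)), (192, np.int32(239), np.int32(272)), (194, np.int32(240), np.int32(272)), (196, np.int32(241), np.int32(273)), (198, np.int32(242), np.int32(273)), (200, np.int32(243), np.int32(273)), (202, np.int32(243), np.int32(273)), (204, np.int32(243), np.int32(273))]
```

```bash
python3 - <<'E'
from kin import *
s=log();brief(s);delta(s,[.4915,.298,.20],pose(1.1,0,[0,0,0])[1])
E
```

```text
t 17.05 q [ 5.140e-01  3.000e-01  1.514e+00 -1.000e-03  1.327e+00  9.850e-01] p [0.4941 0.2921 0.2623] rpy [ 3.141 -0.     1.101] F [-0.1 -0.6 -1.1] g 0.451
shift [ 4.  -5.1 62.3] turn [ 0.06 -0.    0.04]
```

carry_out([
  [0, 4, -5, 20, 0, 0, 0],
  [0, 0, 0, 30, 0, 0, 0],
  [0, 0, 0, 12, 0, 0, 0],
  [0, 0, 0, 0, 0, 0, 0],
  [0, 0, 0, 0, 0, 0, 0],
  [0, 0, 0, 0, 0, 0, 0],
])

```text
t: 17.65
ee_pos: [0.4923, 0.2995, 0.202]
tool_rot: [3.139, -0.004, 1.101]
contact_force: [-0.6, -0.5, -1.8]
finger_gap: 0.449
```

```bash
python3 - <<'E'
from look import *
s=look("9")
delta(s,[.4915,.298,.20],pose(1.1,0,[0,0,0])[1])
E
```

```text
t 17.65 q [ 0.527  0.339  1.612 -0.     1.186  0.996] p [0.4923 0.2995 0.202 ] rpy [ 3.139 -0.004  1.101] F [-0.6 -0.5 -1.8] g 0.449
side origin 184 79 scale 4
top origin 95 182 scale 4
shift [-1.7 -0.   2. ] turn [ 0.15 -0.2   0.08]
```

View pics/side_9.png

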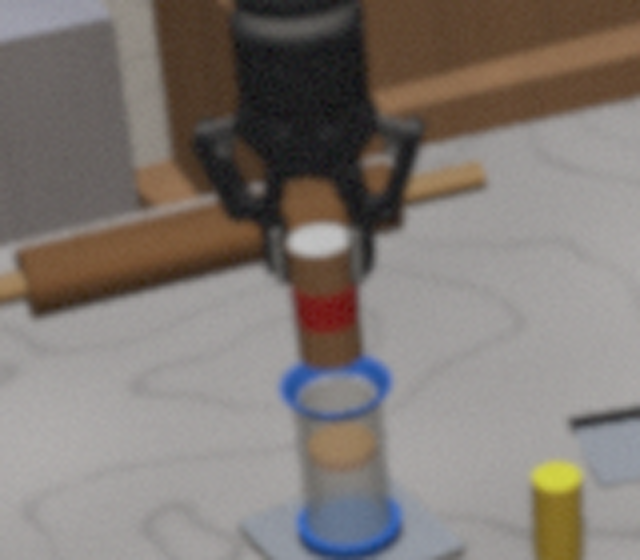

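View pics/top_9.png

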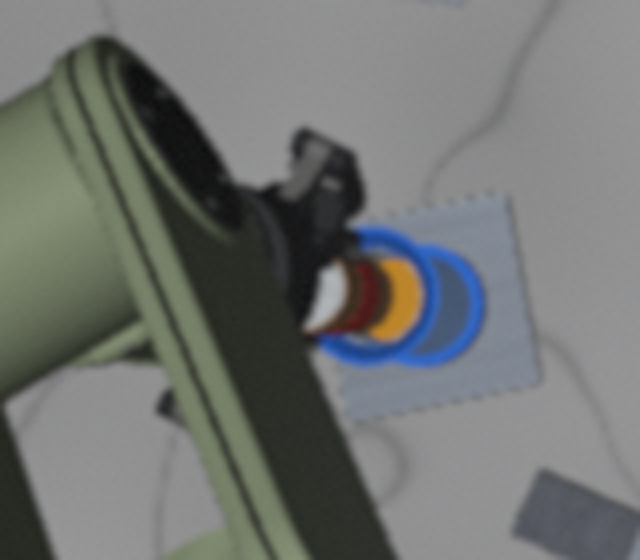

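The roll's bottom end sits over the lip: side columns 330 and 335, about 1 mm apart. Lowering gently.

carry_out([
  [0, 0, 0, 12, 0, 0, 0],
  [0, 0, 0, 10, 0, 0, 0],
  [0, 0, 0, 8, 0, 0, 0],
  [0, 0, 0, 0, 0, 0, 0],
])

```text
t: 18.15
ee_pos: [0.4904, 0.2989, 0.1685]
tool_rot: [-3.141, 0.002, 1.102]
contact_force: [-0.3, -0.7, -0.4]
finger_gap: 0.453
```

carry_out([
  [0, 0, 0, 8, 0, 0, 0],
  [0, 0, 0, 6, 0, 0, 0],
  [0, 0, 0, 0, 0, 0, 0],
])

```text
t: 18.45
ee_pos: [0.4909, 0.2991, 0.1554]
tool_rot: [-3.142, 0.001, 1.102]
contact_force: [0.7, 0.7, -0.4]
finger_gap: 0.453
```

carry_out([
  [0, 0, 0, 8, 0, 0, 0],
  [0, 0, 0, 5, 0, 0, 0],
  [0, 0, 0, 0, 0, 0, 0],
])

```text
t: 18.75
ee_pos: [0.4909, 0.2992, 0.1425]
tool_rot: [3.142, 0.0, 1.102]
contact_force: [0.2, 0.0, -1.9]
finger_gap: 0.451
```

carry_out([
  [0, 0, 0, 3, 0, 0, 0],
  [0, 0, 0, 3, 0, 0, 0],
  [0, 0, 0, 0, 0, 0, 0],
])

```text
t: 19.05
ee_pos: [0.4913, 0.2993, 0.1371]
tool_rot: [3.141, -0.001, 1.102]
contact_force: [-0.3, -0.5, -0.9]
finger_gap: 0.453
```

```bash
python3 - <<'E'
from look import *
s=look("10",names=("side",))
E
```

```text
t 19.05 q [ 0.527  0.394  1.704 -0.     1.043  0.996] p [0.4913 0.2993 0.1371] rpy [ 3.141e+00 -1.000e-03  1.102e+00] F [-0.3 -0.5 -0.9] g 0.453
side origin 185 102 scale 4
```

View pics/side_10.png

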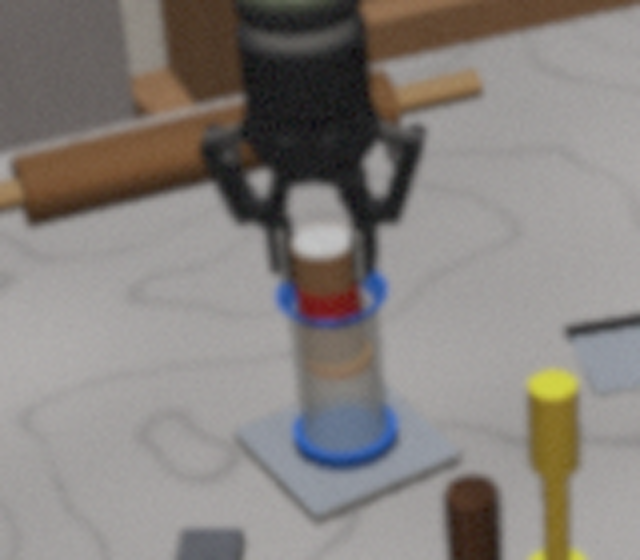

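carry_out([
  [0, 0, 0, 2, 0, 0, 0],
  [0, 0, 0, 2, 0, 0, 0],
  [0, 0, 0, 0, 0, 0, 0],
])

```text
t: 19.4
ee_pos: [0.4917, 0.2996, 0.134]
tool_rot: [3.14, -0.002, 1.102]
contact_force: [-0.1, -0.9, 2.9]
finger_gap: 0.452
```

carry_out([
  [0.5, 0, 0, 0, 0, 0, 0],
  [0.6, 0, 0, 0, 0, 0, 0],
  [0.8, 0, 0, 0, 0, 0, 0],
  [1, 0, 0, 0, 0, 0, 0],
  [1, 0, 0, 0, 0, 0, 0],
  [1, 0, 0, 0, 0, 0, 0],
  [1, 0, 0, -10, 0, 0, 0],
  [1, 0, 0, -40, 0, 0, 0],
  [1, 0, 0, -50, 0, 0, 0],
  [1, 0, 0, -30, 0, 0, 0],
  [1, 0, 0, 0, 0, 0, 0],
])

```text
t: 20.5
ee_pos: [0.4935, 0.3007, 0.2698]
tool_rot: [3.134, -0.011, 1.102]
contact_force: [0.3, 0.2, -0.3]
finger_gap: 1.0
```

```bash
python3 - <<'E'
from look import *
s=look("11",X=[.491,.298,.13])
E
```

```text
t 20.50 q [ 0.527  0.296  1.501 -0.     1.331  0.996] p [0.4935 0.3007 0.2698] rpy [ 3.134 -0.011  1.102] F [ 0.3  0.2 -0.3] g 1.0
side origin 186 104 scale 4
top origin 106 185 scale 4
```

View pics/side_11.png

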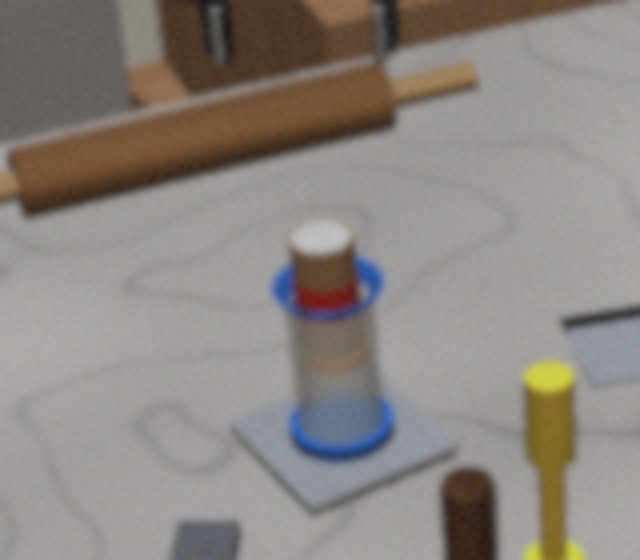

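View pics/top_11.png

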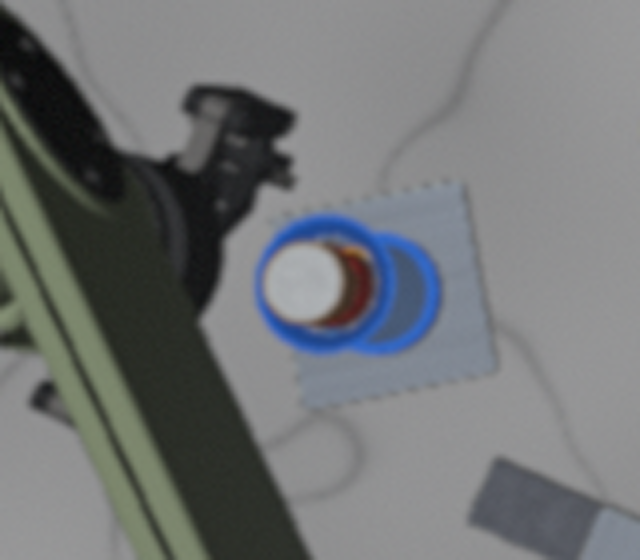

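```bash
python3 - <<'E'
from kin import *
S=dict(np.load("g_side.npz"));T=dict(np.load("g_top.npz"))
print("roll top",two(T,[182.25,255.75],S,[186+322/4,104+239/4]),plane(T,[[182.25,255.75]],.161))
print("handle S at z.126",plane(S,[[303.3,236.5]],.126), "bias-check lip S",plane(S,[[267.5,175.3]],.127))
s=log();delta(s,[.479,.043,.25],pose(1.1,0,[0,0,0])[1])
k,b=fit();print(ik(k,np.array([.479,.043,.109]),pose(1.1,0,[0,0,0])[1],s["qpos"]))
E
```

```text
roll top (array([0.49124579, 0.29658495, 0.1629453 ]), np.float64(0.0049673562714581425)) [[0.4889928  0.29792831 0.161     ]]
handle S at z.126 [[0.48380418 0.04237652 0.126     ]] bias-check lip S [[0.49425715 0.29897345 0.127     ]]
shift [-234.3  104.8   14.1] turn [ 0.12 -0.16  0.11]
(array([ 6.56413357e-02,  2.92179233e-01,  1.95199137e+00, -9.39245310e-15,
        8.97422050e-01,  5.36446517e-01]), np.float64(7.909037693493768e-14))
```

carry_out([
  [1, -39, 17.5, 2, 0, 0, 0],
  [1, -39, 17.5, 2, 0, 0, 0],
  [1, -39, 17.5, 2, 0, 0, 0],
  [1, -39, 17.5, 2, 0, 0, 0],
  [1, -39, 17.5, 3, 0, 0, 0],
  [1, -39, 17.5, 3, 0, 0, 0],
  [1, 0, 0, 0, 0, 0, 0],
  [1, 0, 0, 0, 0, 0, 0],
  [1, 0, 0, 0, 0, 0, 0],
])

```text
t: 21.5
ee_pos: [0.479, 0.044, 0.2486]
tool_rot: [-3.141, -0.001, 1.103]
contact_force: [-0.2, 0.0, 0.0]
finger_gap: 0.998
```

```bash
python3 - <<'E'
from look import *
s=look("12",X=[.48,.043,.15])
delta(s,[.4795,.043,.18],pose(1.1,0,[0,0,0])[1])
E
```

```text
t 21.50 q [6.700e-02 1.590e-01 1.738e+00 1.000e-03 1.244e+00 5.350e-01] p [0.479  0.044  0.2486] rpy [-3.141e+00 -1.000e-03  1.103e+00] F [-0.2  0.   0. ] g 0.998
side origin 221 158 scale 4
top origin 234 187 scale 4
shift [-0.7  1.  68.6] turn [-0.03 -0.05  0.15]
```

View pics/side_12.png

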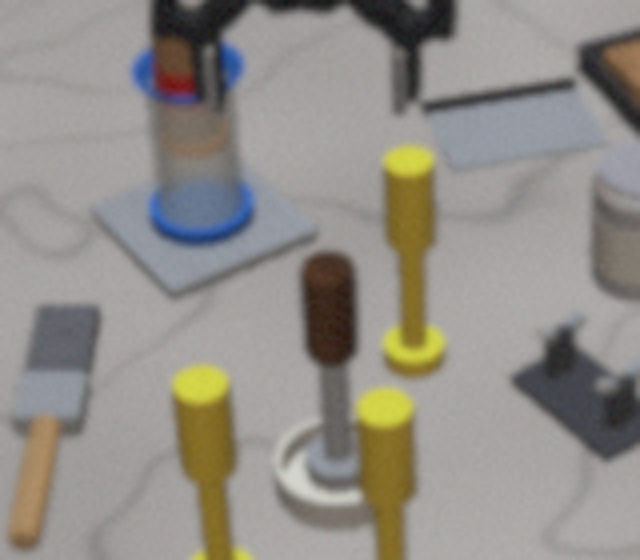

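View pics/top_12.png

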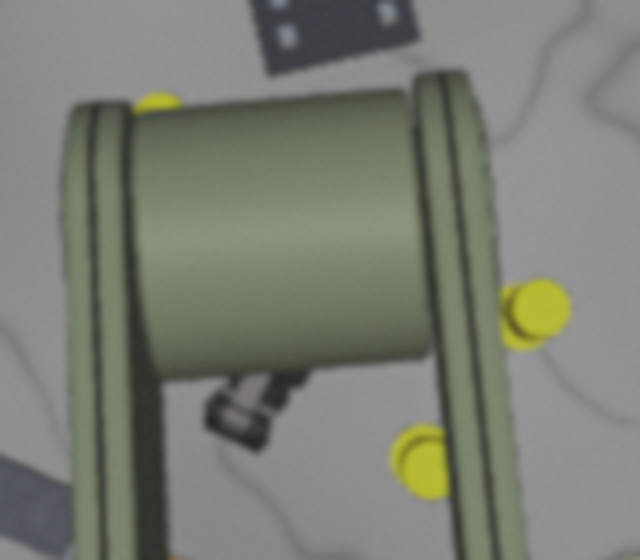

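The gripper hangs over the dark rammer, whose handle top is at side crop (330,270). Fingers are spread clear of the yellow ones. Going down and gripping the handle.

carry_out([
  [1, -0.5, 1, 40, 0, 0, 0],
  [1, 0, 0, 40, 0, 0, 0],
  [1, 0, 0, 35, 0, 0, 0],
  [1, 0, 0, 18, 0, 0, 0],
  [1, 0, 0, 9, 0, 0, 0],
  [0.7, 0, 0, 0, 0, 0, 0],
  [0.5, 0, 0, 0, 0, 0, 0],
  [0.45, 0, 0, 0, 0, 0, 0],
  [0.4, 0, 0, 0, 0, 0, 0],
  [0.35, 0, 0, 0, 0, 0, 0],
  [0.3, 0, 0, 0, 0, 0, 0],
  [0.2, 0, 0, 0, 0, 0, 0],
  [0, 0, 0, 0, 0, 0, 0],
  [0, 0, 0, 0, 0, 0, 0],
  [0, 0, 0, 0, 0, 0, 0],
], force=80)

```text
t: 23.1
ee_pos: [0.4813, 0.0422, 0.1085]
tool_rot: [3.138, -0.002, 1.102]
contact_force: [0.2, -1.2, 5.9]
finger_gap: 0.328
```

```bash
python3 - <<'E'
from look import *
s=look("13",X=[.48,.043,.12],names=("side",))
E
```

```text
t 23.10 q [0.064 0.294 1.951 0.    0.892 0.532] p [0.4813 0.0422 0.1085] rpy [ 3.138e+00 -2.000e-03  1.102e+00] F [ 0.2 -1.2  5.9] g 0.328
side origin 221 168 scale 4
```

View pics/side_13.png

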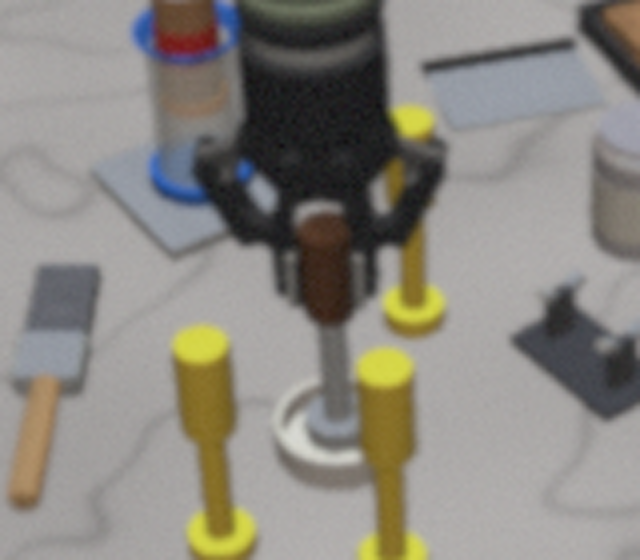

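carry_out([
  [0, 0, 0, -5, 0, 0, 0],
  [0, 0, 0, -15, 0, 0, 0],
  [0, 0, 0, -35, 0, 0, 0],
  [0, 0, 0, -40, 0, 0, 0],
  [0, 0, 0, -40, 0, 0, 0],
  [0, 0, 0, -40, 0, 0, 0],
  [0, 0, 0, -20, 0, 0, 0],
  [0, 0, 0, 0, 0, 0, 0],
], force=110)

```text
t: 23.95
ee_pos: [0.4807, 0.0424, 0.3049]
tool_rot: [3.136, -0.004, 1.102]
contact_force: [1.0, 0.1, -3.1]
finger_gap: 0.33
```

```bash
python3 - <<'E'
from look import *
s=look("14",X=[.48,.043,.22])
delta(s,[.4905,.2985,.30],pose(1.1,0,[0,0,0])[1])
E
```

```text
t 23.95 q [6.400e-02 1.280e-01 1.634e+00 1.000e-03 1.373e+00 5.330e-01] p [0.4807 0.0424 0.3049] rpy [ 3.136 -0.004  1.102] F [ 1.   0.1 -3.1] g 0.33
side origin 219 131 scale 4
top origin 233 186 scale 4
shift [ 232.9 -107.     5.3] turn [ 0.32 -0.23  0.11]
```

View pics/side_14.png

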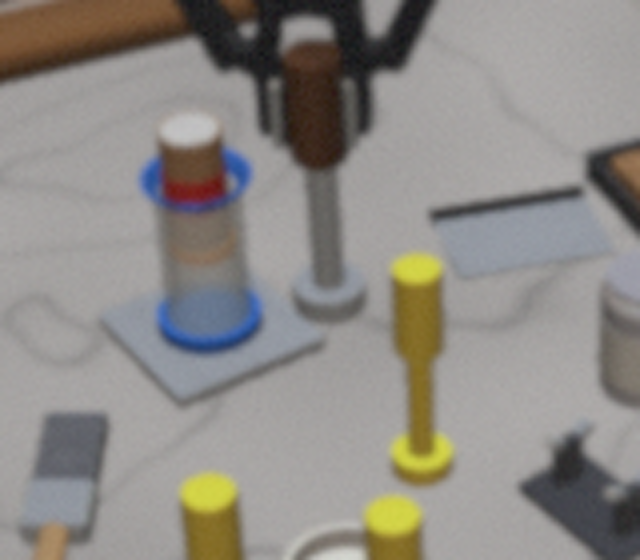

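The rammer hangs upright in the grip with its foot at side crop (330,290). The roll is still in the mouth at (190,160). Carrying the rammer over.

carry_out([
  [0, 20, -9, 0, 0, 0, 0],
  [0, 38, -17.5, 0, 0, 0, 0],
  [0, 38, -17.5, 0, 0, 0, 0],
  [0, 38, -17.5, 0, 0, 0, 0],
  [0, 38, -17.5, 0, 0, 0, 0],
  [0, 38, -17.5, 0, 0, 0, 0],
  [0, 23, -10.5, 0, 0, 0, 0],
  [0, 0, 0, 0, 0, 0, 0],
  [0, 0, 0, 0, 0, 0, 0],
])

```text
t: 24.95
ee_pos: [0.4886, 0.2981, 0.2998]
tool_rot: [-3.14, 0.004, 1.103]
contact_force: [-0.5, -0.5, -2.1]
finger_gap: 0.322
```

```bash
python3 - <<'E'
from look import *
s=look("15",X=[.49,.298,.2])
delta(s,[.4905,.2985,.30],pose(1.1,0,[0,0,0])[1])
E
```

```text
t 24.95 q [ 5.280e-01  2.840e-01  1.445e+00 -1.000e-03  1.417e+00  9.960e-01] p [0.4886 0.2981 0.2998] rpy [-3.14   0.004  1.103] F [-0.5 -0.5 -2.1] g 0.322
side origin 183 80 scale 4
top origin 96 184 scale 4
shift [ 1.2  1.5 -0.2] turn [-0.09  0.23  0.18]
```

View pics/side_15.png

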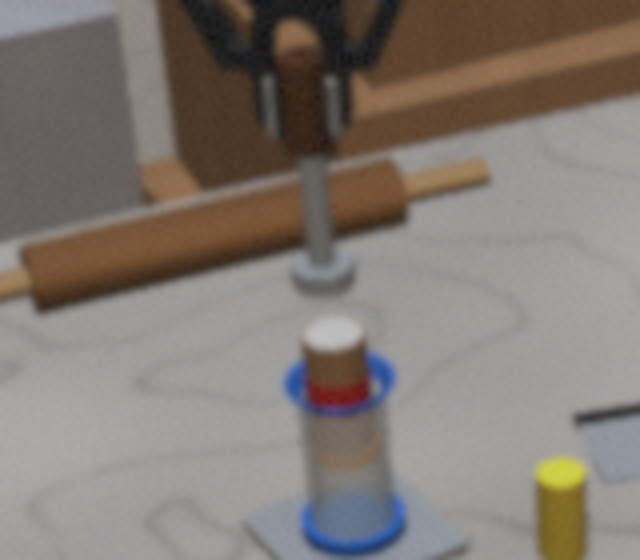

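View pics/top_15.png

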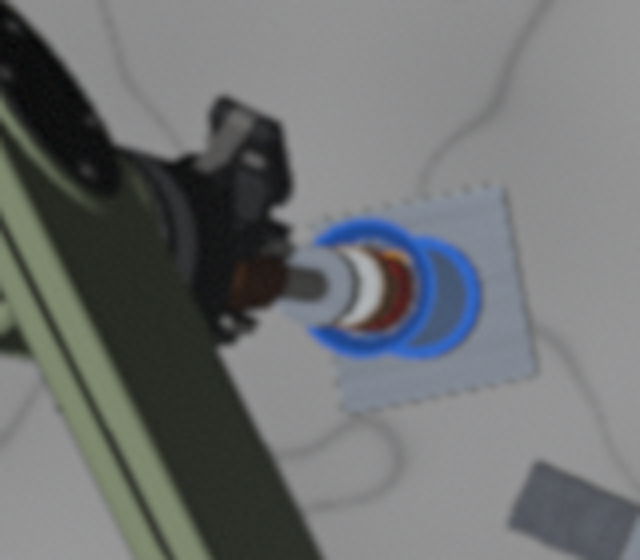

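```bash
python3 - <<'E'
from kin import *
S=dict(np.load("g_side.npz"));T=dict(np.load("g_top.npz"))
print("foot T",plane(T,[[175.75,255.25]],.211),"S",plane(S,[[183+322/4,80+266/4]],.211))
print("rolltop T (380?) S",plane(S,[[183+335/4,80+333/4]],.162),"lip S",plane(S,[[183+340.5/4,80+381/4]],.127),"lip T row",plane(T,[[187,255.9]],.127))
E
```

```text
foot T [[0.48751525 0.29574973 0.211     ]] S [[0.49097976 0.29825287 0.211     ]]
rolltop T (380?) S [[0.49531267 0.29899803 0.162     ]] lip S [[0.49573362 0.29849114 0.127     ]] lip T row [[0.49029404 0.29802478 0.127     ]]
```

carry_out([
  [0, 2.7, 2, 10, 0, 0, 0],
  [0, 0, 0, 15, 0, 0, 0],
  [0, 0, 0, 5, 0, 0, 0],
  [0, 0, 0, 0, 0, 0, 0],
  [0, 0, 0, 0, 0, 0, 0],
])

```text
t: 25.55
ee_pos: [0.493, 0.2997, 0.2728]
tool_rot: [3.14, -0.002, 1.101]
contact_force: [-0.1, -1.1, -2.8]
finger_gap: 0.33
```

```bash
python3 - <<'E'
from look import *
s=look("16",X=[.49,.298,.17])
E
```

```text
t 25.55 q [ 0.527  0.299  1.489 -0.     1.351  0.996] p [0.493  0.2997 0.2728] rpy [ 3.140e+00 -2.000e-03  1.101e+00] F [-0.1 -1.1 -2.8] g 0.33
side origin 184 91 scale 4
top origin 100 185 scale 4
```

View pics/side_16.png

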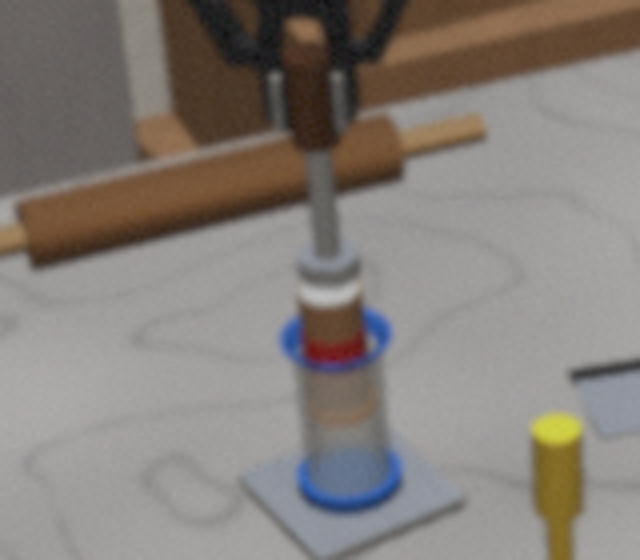

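View pics/top_16.png

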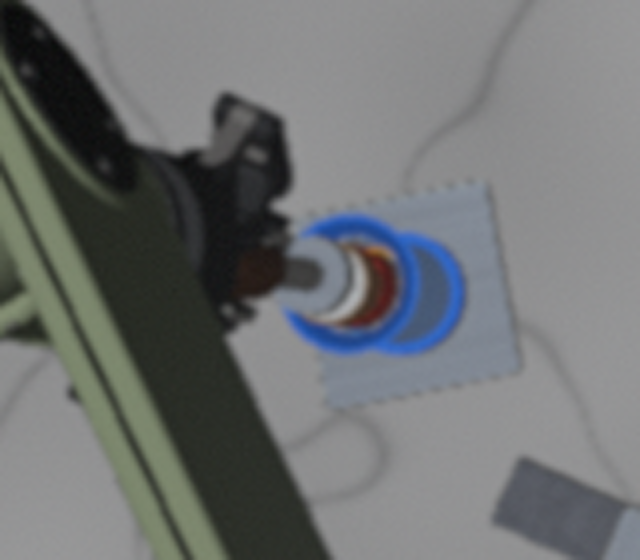

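The foot is lined up over the roll and lip: side columns 330, 333 and 336 down one tilted axis. The top view agrees. Pushing down slowly.

carry_out([
  [0, 0, 0, 4, 0, 0, 0],
  [0, 0, 0, 3, 0, 0, 0],
  [0, 0, 0, 3, 0, 0, 0],
  [0, 0, 0, 3, 0, 0, 0],
  [0, 0, 0, 3, 0, 0, 0],
])

```text
t: 26.15
ee_pos: [0.4927, 0.3002, 0.2571]
tool_rot: [3.14, -0.002, 1.102]
contact_force: [-0.9, -0.7, 2.7]
finger_gap: 0.327
```

carry_out([
  [0, 0, 0, 3, 0, 0, 0],
  [0, 0, 0, 3, 0, 0, 0],
  [0, 0, 0, 3, 0, 0, 0],
  [0, 0, 0, 3, 0, 0, 0],
  [0, 0, 0, 3, 0, 0, 0],
  [0, 0, 0, 3, 0, 0, 0],
])

```text
t: 26.75
ee_pos: [0.4928, 0.3001, 0.2382]
tool_rot: [3.141, -0.001, 1.102]
contact_force: [-0.9, 0.1, 1.7]
finger_gap: 0.324
```

carry_out([
  [0, 0, 0, 3, 0, 0, 0],
  [0, 0, 0, 3, 0, 0, 0],
  [0, 0, 0, 3, 0, 0, 0],
  [0, 0, 0, 3, 0, 0, 0],
  [0, 0, 0, 3, 0, 0, 0],
])

```text
t: 27.25
ee_pos: [0.4928, 0.3, 0.2232]
tool_rot: [3.141, -0.001, 1.102]
contact_force: [-0.4, 0.4, 2.1]
finger_gap: 0.324
```

carry_out([
  [0, 0, 0, 3, 0, 0, 0],
  [0, 0, 0, 3, 0, 0, 0],
  [0, 0, 0, 3, 0, 0, 0],
  [0, 0, 0, 3, 0, 0, 0],
])

```text
t: 27.65
ee_pos: [0.4928, 0.3, 0.2113]
tool_rot: [3.141, -0.001, 1.102]
contact_force: [-1.5, -1.0, 2.3]
finger_gap: 0.327
```

carry_out([
  [0, 0, 0, 2, 0, 0, 0],
  [0, 0, 0, 2, 0, 0, 0],
  [0, 0, 0, 2, 0, 0, 0],
])

```text
t: 27.95
ee_pos: [0.4927, 0.3, 0.2053]
tool_rot: [3.141, -0.001, 1.102]
contact_force: [-0.8, 1.3, 3.0]
finger_gap: 0.326
```

carry_out([
  [0, 0, 0, 2, 0, 0, 0],
  [0, 0, 0, 2, 0, 0, 0],
])

```text
t: 28.15
ee_pos: [0.4931, 0.3004, 0.2024]
tool_rot: [3.14, -0.003, 1.102]
contact_force: [-2.3, 0.4, 14.0]
finger_gap: 0.325
```

carry_out([
  [0, 0, 0, 2, 0, 0, 0],
  [0, 0, 0, 0, 0, 0, 0],
])

```text
t: 28.35
ee_pos: [0.4932, 0.3006, 0.2024]
tool_rot: [3.139, -0.004, 1.102]
contact_force: [-3.5, -0.8, 15.9]
finger_gap: 0.326
```

carry_out([
  [0, 0, 0, 2, 0, 0, 0],
  [0, 0, 0, 1, 0, 0, 0],
  [0, 0, 0, 0, 0, 0, 0],
  [0, 0, 0, 0, 0, 0, 0],
  [0, 0, 0, 0, 0, 0, 0],
])

```text
t: 28.85
ee_pos: [0.4935, 0.3008, 0.2022]
tool_rot: [3.138, -0.007, 1.102]
contact_force: [-5.3, -2.0, 26.5]
finger_gap: 0.327
```

```bash
python3 - <<'E'
from look import *
s=look("17",X=[.49,.298,.12])
E
```

```text
t 28.85 q [5.270e-01 3.400e-01 1.610e+00 1.000e-03 1.184e+00 9.960e-01] p [0.4935 0.3008 0.2022] rpy [ 3.138 -0.007  1.102] F [-5.3 -2.  26.5] g 0.327
side origin 186 108 scale 4
top origin 107 186 scale 4
```

View pics/side_17.png

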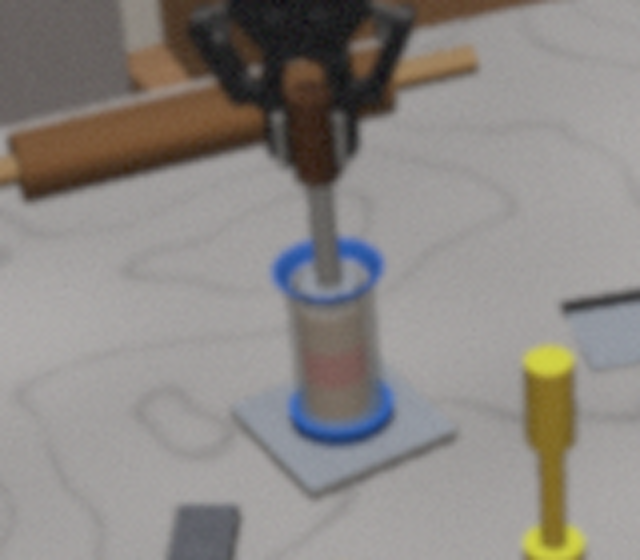

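The roll is fully down, with its red band low in the tube at side crop (335,370). The force rises with no further travel. Withdrawing straight up.

carry_out([
  [0, 0, 0, -5, 0, 0, 0],
  [0, 0, 0, -10, 0, 0, 0],
  [0, 0, 0, -20, 0, 0, 0],
  [0, 0, 0, -25, 0, 0, 0],
  [0, 0, 0, -30, 0, 0, 0],
  [0, 0, 0, -25, 0, 0, 0],
  [0, 0, 0, 0, 0, 0, 0],
  [0, 0, 0, 0, 0, 0, 0],
])

```text
t: 29.75
ee_pos: [0.4925, 0.2997, 0.3102]
tool_rot: [3.141, 0.0, 1.102]
contact_force: [0.9, -0.1, -2.8]
finger_gap: 0.326
```

```bash
python3 - <<'E'
from look import *
s=look("18",X=[.49,.298,.15])
delta(s,[.479,.041,.30],pose(1.1,0,[0,0,0])[1])
E
```

```text
t 29.75 q [ 5.270e-01  2.850e-01  1.418e+00 -1.000e-03  1.439e+00  9.960e-01] p [0.4925 0.2997 0.3102] rpy [3.141 0.    1.102] F [ 0.9 -0.1 -2.8] g 0.326
side origin 185 98 scale 4
top origin 103 185 scale 4
shift [-236.8  104.9   10.4] turn [0.03 0.02 0.11]
```

View pics/side_18.png

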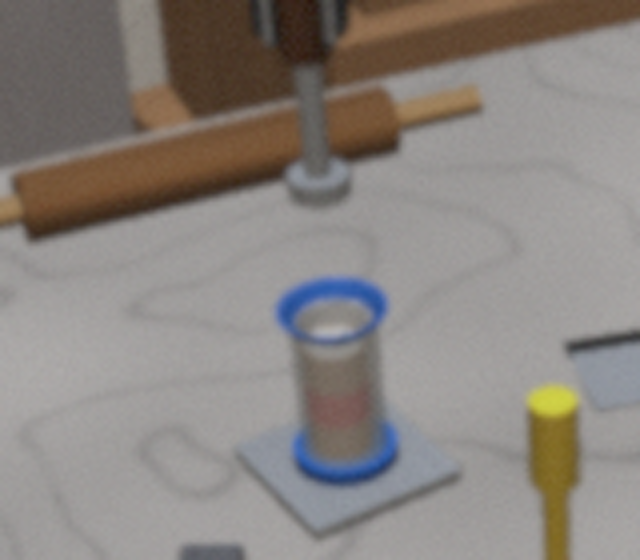

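View pics/top_18.png

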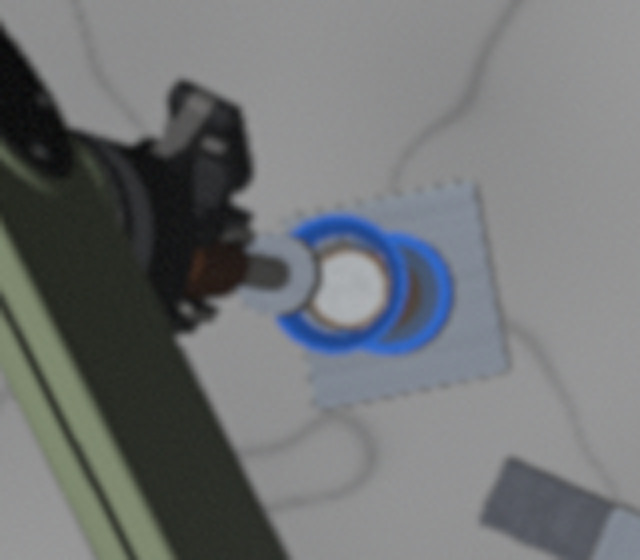

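carry_out([
  [0, -20, 9, 0, 0, 0, 0],
  [0, -39, 17, 0, 0, 0, 0],
  [0, -39, 17, 0, 0, 0, 0],
  [0, -39, 17, 0, 0, 0, 0],
  [0, -39, 17, 0, 0, 0, 0],
  [0, -39, 17, 0, 0, 0, 0],
  [0, -23, 10, 0, 0, 0, 0],
  [0, 0, 0, 0, 0, 0, 0],
  [0, 0, 0, 0, 0, 0, 0],
])

```text
t: 30.75
ee_pos: [0.4774, 0.0404, 0.3101]
tool_rot: [-3.14, -0.0, 1.1]
contact_force: [-0.2, -0.3, -3.3]
finger_gap: 0.328
```

```bash
python3 - <<'E'
from look import *
s=look("19",X=[.48,.043,.13],names=("side",))
delta(s,[.480,.0385,.15],pose(1.1,0,[0,0,0])[1])
E
```

```text
t 30.75 q [6.000e-02 1.240e-01 1.626e+00 1.000e-03 1.392e+00 5.300e-01] p [0.4774 0.0404 0.3101] rpy [-3.14 -0.    1.1 ] F [-0.2 -0.3 -3.3] g 0.328
side origin 221 165 scale 4
shift [ -0.6   3.4 160.1] turn [-0.08 -0.03  0.03]
```

View pics/side_19.png

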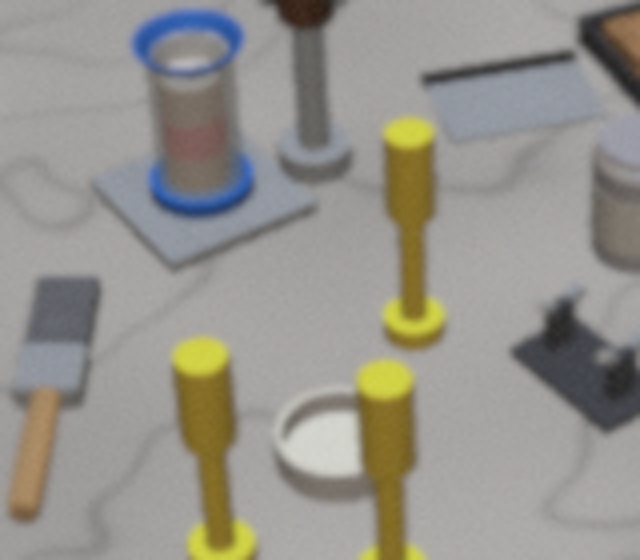

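carry_out([
  [0, 0, 3, 30, 0, 0, 0],
  [0, 0, 0, 40, 0, 0, 0],
  [0, 0, 0, 45, 0, 0, 0],
  [0, 0, 0, 35, 0, 0, 0],
  [0, 0, 0, 18, 0, 0, 0],
  [0, 0, 0, 0, 0, 0, 0],
  [0, 0, 0, 0, 0, 0, 0],
])

```text
t: 31.5
ee_pos: [0.4812, 0.0403, 0.1435]
tool_rot: [3.141, -0.001, 1.103]
contact_force: [1.5, -0.5, -2.8]
finger_gap: 0.324
```

```bash
python3 - <<'E'
from look import *
s=look("20",X=[.48,.043,.06],names=("side",))
delta(s,[.480,.0385,.15],pose(1.1,0,[0,0,0])[1])
E
```

```text
t 31.50 q [5.900e-02 2.540e-01 1.902e+00 1.000e-03 9.840e-01 5.260e-01] p [0.4812 0.0403 0.1435] rpy [ 3.141e+00 -1.000e-03  1.103e+00] F [ 1.5 -0.5 -2.8] g 0.324
side origin 222 189 scale 4
shift [-2.1 -0.3 -6.5] turn [ 0.06 -0.07  0.19]
```

View pics/side_20.png

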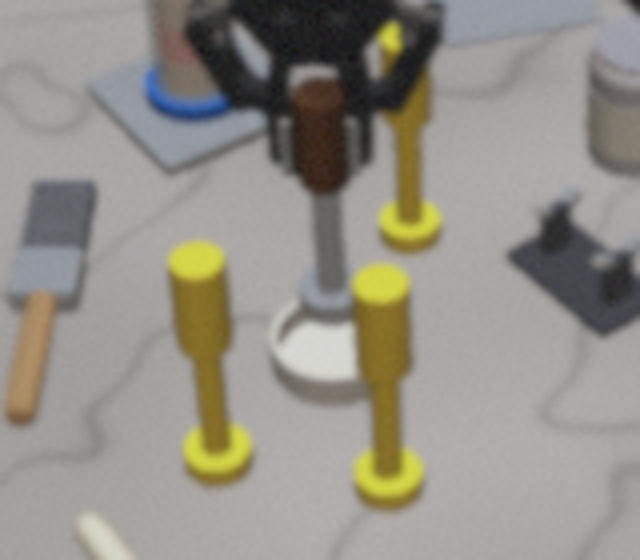

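carry_out([
  [0, -1.5, 0, 15, 0, 0, 0],
  [0, 0, 0, 10, 0, 0, 0],
  [0, 0, 0, 5, 0, 0, 0],
  [0, 0, 0, 0, 0, 0, 0],
])

```text
t: 31.95
ee_pos: [0.4801, 0.0381, 0.1133]
tool_rot: [3.141, -0.001, 1.102]
contact_force: [0.6, -0.4, -1.0]
finger_gap: 0.327
```

carry_out([
  [0, 0, 0, 2, 0, 0, 0],
  [0, 0, 0, 1, 0, 0, 0],
  [0, 0, 0, 0, 0, 0, 0],
])

```text
t: 32.25
ee_pos: [0.4803, 0.0381, 0.1105]
tool_rot: [3.14, -0.001, 1.102]
contact_force: [-0.2, -0.1, -3.0]
finger_gap: 0.325
```

carry_out([
  [0, 0, 0, 1, 0, 0, 0],
  [0, 0, 0, 0, 0, 0, 0],
])

```text
t: 32.45
ee_pos: [0.4802, 0.038, 0.1094]
tool_rot: [3.141, -0.001, 1.102]
contact_force: [0.3, -0.7, -2.0]
finger_gap: 0.326
```

carry_out([
  [0, 0, 0, 1, 0, 0, 0],
  [0, 0, 0, 0, 0, 0, 0],
])

```text
t: 32.65
ee_pos: [0.4803, 0.0381, 0.1086]
tool_rot: [3.14, -0.001, 1.102]
contact_force: [-0.2, -0.6, -0.1]
finger_gap: 0.327
```

carry_out([
  [0, 0, 0, 0.5, 0, 0, 0],
  [0, 0, 0, 0, 0, 0, 0],
  [0, 0, 0, 0, 0, 0, 0],
])

```text
t: 32.95
ee_pos: [0.4804, 0.0381, 0.1085]
tool_rot: [3.14, -0.002, 1.102]
contact_force: [-1.3, 0.0, 5.7]
finger_gap: 0.327
```

carry_out([
  [0.34, 0, 0, 0, 0, 0, 0],
  [0.37, 0, 0, 0, 0, 0, 0],
  [0.42, 0, 0, 0, 0, 0, 0],
  [0.55, 0, 0, 0, 0, 0, 0],
  [0.75, 0, 0, 0, 0, 0, 0],
  [0.9, 0, 0, 0, 0, 0, 0],
  [0.9, 0, 0, 0, 0, 0, 0],
  [0.9, 0, 0, 0, 0, 0, 0],
], force=30)

```text
t: 33.75
ee_pos: [0.4802, 0.0381, 0.1078]
tool_rot: [3.141, -0.001, 1.102]
contact_force: [-0.5, -0.4, -0.1]
finger_gap: 0.9
```

```bash
python3 - <<'E'
from look import *
s=look("21",X=[.48,.043,.09],names=("side",))
E
```

```text
t 33.75 q [5.500e-02 2.940e-01 1.953e+00 1.000e-03 8.930e-01 5.230e-01] p [0.4802 0.0381 0.1078] rpy [ 3.141e+00 -1.000e-03  1.102e+00] F [-0.5 -0.4 -0.1] g 0.9
side origin 222 179 scale 4
```

View pics/side_21.png

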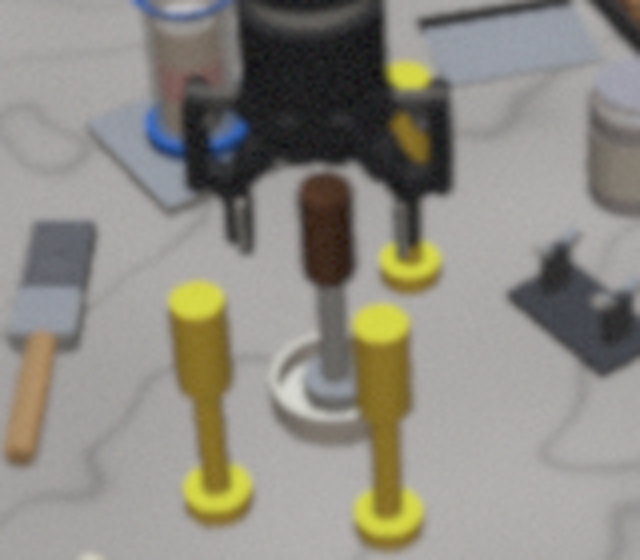

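The rammer stands free and upright in its dish. Raising straight up, then moving aside for a final look.

carry_out([
  [0.9, 0, 0, -10, 0, 0, 0],
  [0.9, 0, 0, -30, 0, 0, 0],
  [0.9, 0, 0, -45, 0, 0, 0],
  [0.9, 0, 0, -45, 0, 0, 0],
  [0.9, 0, 0, -45, 0, 0, 0],
  [0.9, 0, 0, -25, 0, 0, 0],
  [0.9, -45, 0, 0, 0, 0, 0],
  [0.9, -45, 0, 0, 0, 0, 0],
  [0.9, -45, 0, 0, 0, 0, 0],
  [0.9, -45, 0, 0, 0, 0, 0],
  [0.9, -45, 0, 0, 0, 0, 0],
  [0.9, 0, 0, 0, 0, 0, 0],
  [0.9, 0, 0, 0, 0, 0, 0],
  [0.9, 0, 0, 0, 0, 0, 0],
])

```text
t: 35.2
ee_pos: [0.3785, -0.1621, 0.308]
tool_rot: [3.14, -0.002, 1.103]
contact_force: [-1.0, 0.7, -0.2]
finger_gap: 0.901
```

```bash
python3 - <<'E'
from look import *
s=log();brief(s)
for n in("side","top"):
    c=capture(n);cv2.imwrite(f"pics/{n}_fin.png",c["img"][:,:,::-1]);np.savez(f"g_{n}.npz",**c)
T=dict(np.load("g_top.npz"));H,s_,v=cv2.split(cv2.cvtColor(T["img"],cv2.COLOR_RGB2HSV))
m=(v<80)&(s_>40);m[:245]=0;m[280:]=0;m[:,:298]=0;m[:,335:]=0
b=max(blobs(0,m),key=lambda x:x[1][4]);print(b[:2],plane(T,[b[0]],.156))
w=(v>150)&(s_<50);w[:235]=0;w[280:]=0;w[:,:165]=0;w[:,210:]=0
for x in blobs(0,w): print("white",x[:2],plane(T,[x[0]],.10),"lip",plane(T,[[186.7,255.6]],.127))
E
```

```text
t 35.20 q [-0.434  0.012  1.755  0.002  1.373  0.034] p [ 0.3785 -0.1621  0.308 ] rpy [ 3.140e+00 -2.000e-03  1.103e+00] F [-1.   0.7 -0.2] g 0.901
([315.7, 258.1], [310, 252, 13, 14, 133]) [[0.47935883 0.03973771 0.156     ]]
white ([189.7, 256.8], [181, 249, 18, 17, 233]) [[0.48974412 0.29985322 0.1       ]] lip [[0.49090741 0.29862945 0.127     ]]
```

View pics/side_fin.png

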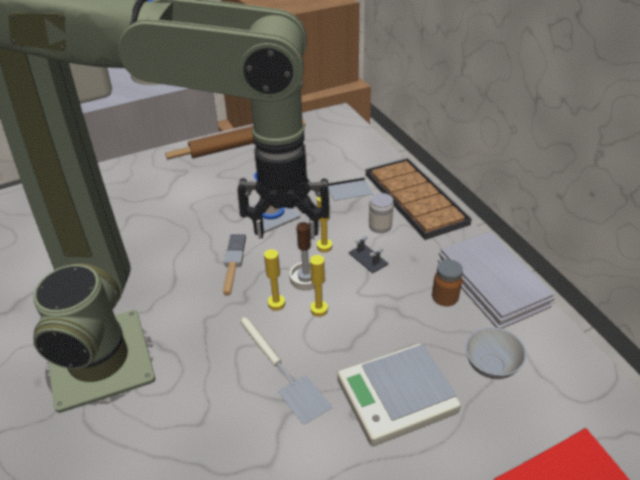

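View pics/top_fin.png

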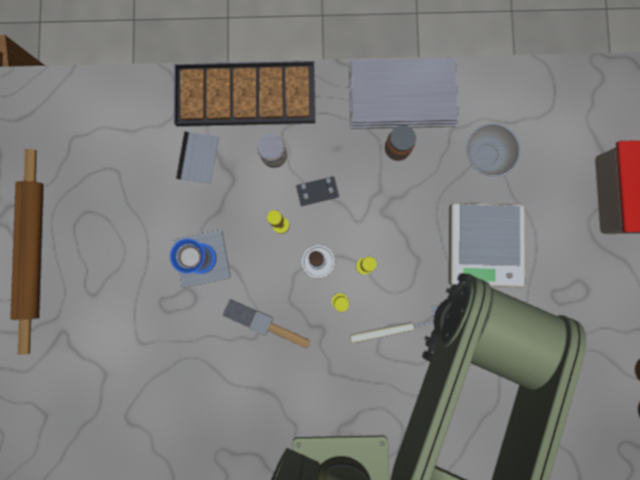

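The final pictures show:
- **Roll:** deep in the tube at top view (190,257), about 2 mm from the lip axis.
- **Rammer:** upright in its dish at (316,258), about 3 mm from the dish centre.
- **Everything else:** where it was, and the arm touches nothing.

Handing in.

```bash
python3 -c "
from plant import job_done
print(job_done())"
```

```text
the job is handed in; nothing more can be done
None
```

I stood the roll on the scale's pan and let go, then gripped it again from above and let it go in the tube's mouth. I pushed it down with the dark rammer until it bottomed out, stood the rammer back in its dish and handed in at about 35 s of the 72 s. The job gave no verdict.

**Last checks:**
- **Bottoming out:** the rammer stopped at the predicted depth and held there while the measured force rose to about 26 N.
- **Roll:** in the top view it ended about 2 mm off the tube's axis.
- **Rammer:** it stood upright and free, about 3 mm off the dish centre.
- **Other things:** no bystander or yellow look-alike appeared moved in either view.

**Disagreement:** the side camera read about 3–5 mm higher in x than the top camera throughout, more than the stated 2 mm. For the tube I therefore compared roll, rammer and lip within the same picture. In the last side view the arm hid most of the tube, so the final roll check rests on the top view and the earlier side view at t = 29.8 s. I did not measure the disc joint itself; that it is at the bottom is inferred from the stop depth and force.

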